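# Clip the towing eye into the snap hook

### The arm

A 6-joint arm with a two-finger parallel gripper is mounted at the origin on the work surface. World frame = base frame: x ahead of the robot, y to its left, z up, the work surface at z = 0. Lengths are in m, angles in rad, forces in N, time in s.
With the tool pointing down it reaches from about 0.35 to 0.875 m from the base axis. Payload 4.2 kg.
Tool frame: the origin (TCP) lies on the centre line of the jaws, within the pads' length; the fingertips stand 19 mm ahead of it and the grasp point (between the pads) is the TCP; z points along the fingers, x is the direction in which the jaws open and shut, and the axes are right-handed (so a half turn about z gives the same grasp; the last joint's range is limited). The gripper opens to 87 mm and grips with 3 to 60 N. Pads are 19 mm wide; open, the fingers measure 117 mm over their backs; the gripper's body (75 mm by 190 mm) begins 51 mm behind the grasp point.
Start: joints at [1.435, 0.385, 0.008, 0, -1.194, -0.259], TCP at [0.24, 0.577, 0.242] pointing down, gripper open.
Joint ranges: [-3.14, 3.14], [-1.21, 2.06], [-1.07, 1.41], [-3.16, 2.05], [-2.99, -0.16], [-3.1, 3.1]. Speed limits (rad/s): [2.79, 2.79, 3.14, 3.14, 3.14, 3.14].

### API

Orientations are given as a unit quaternion [x, y, z, w].
In Python, from cell import sensors, camera, camera_info, ticket gives the robot as it stands. The module is installed in compiled form; this text tells all that it offers.
- The arm moves only by the tool send_rows, never from a script. Its argument "motion" is a list of rows, each an object of numbers: "tx", "ty", "tz": the shift along the world's x, y, z in mm; "twist": the turn about the world's z in degrees; "claw": the opening, from -1 (shut) to 1 (fully open). In form: [{"tx": .., "ty": .., "tz": .., "twist": .., "claw": ..}, ...]. A call has 1 to 12 rows; each row is the pose to reach, as a shift and turn from the pose commanded when the call began; what a row does not reach only later rows make up. A row lasts 1/12 s, in which the tool goes at most 41.7 mm and 7.16 degrees, less where a joint would pass 70% of its speed; a pose out of reach is approached as far as the arm can. A call with a gripper value outside its range is refused whole. The fingers move at their own pace and stop on an object; "squeeze" is the grip in N (left out, the last holds). Time passes only in rows, so rows that repeat a pose let the fingers close. It gives the time, the measured TCP pose, the force and the opening at its end, in the units of the state.
- sensors.sense(): the state, without advancing time (a new reading comes with each control period).
- camera(name): name is "scene" or "top"; returns the picture (480x640x3 uint8, red, green, blue); there is no depth.
- camera_info(name): a dict with "camera_matrix" (3x3 intrinsics, pixels), "k1" (the pictures are not rectified: a ray, as slopes to the right and down, at radius r is drawn at 1 + k1 r^2 times it, then the intrinsics apply), "extrinsics" (4x4, takes a point from camera to world coordinates). Camera axes: x right, y up, looking along -z (the intrinsics and any distortion apply to the point x, -y, -z); pixel columns grow to the right and rows downward; lengths in m; the calibration is good to about 2 mm. A picture is of the moment at which its call begins. camera_info takes no time and is no camera call.
- ticket.job_done(): hands the job in, once; it reports no verdict.
The state is a dict: "time_s": time; "joint_pos": joint angles; "joint_vel": joint speeds; "joint_efforts": joint torques, N m; "position": TCP position; "orientation": TCP orientation; "wrist_force": force on the tool from outside, world axes, zero at the start; "ft_torque": the same for the moment, N m; "width": opening from 0.0 (shut) to 1.0 (fully open).
Only numpy, scipy, OpenCV 4.12 (cv2) and the standard library are available. Lean on these libraries where they do the work, as an engineer would, in place of code of your own. Each camera call takes 0.05 s, during which the arm holds its last target.

### The job

Take the screw-in towing eye out of the drilled wooden block and clip it into the snap hook on the arm of the bench tool stand: push the top of its ring in past the sprung gate, let it down into the bend of the hook so that the gate shuts behind it, and leave it hanging there free. Go gently, by feel: never press on the hook with more than about 15 N, never drive the gate hard against its stop, and leave the other things on the bench where they are.

Things in the scene. Friction and masses are not known exactly. Their poses are not given: they have to be found in the camera images.
- stand: Fixed bench tool stand of 30 mm aluminium profile: one post on a 160 x 140 mm foot plate at own y = +240 mm, and an arm from it along own -y to -90 mm, its underside 380 and top 410 mm above the bench. Origin on the bench under the arm; own x points away from the robot, z up. At own y = +140 mm a ring spanner hangs on a plain open hook, down to 176 mm above the bench: leave it.
- hook_pivot (a point): Centre of the snap hook's pivot pin (along own y) in a fork at own (-42, -30, 345) mm of the stand; axes as the stand's. The hook (8 mm wire, reaching 93 mm below the pin, in the stand's x-z plane, mouth to own -x) turns on it with stiff friction, about 2 N m, and stays as left, leaning up to 0.22 rad either way. The lean is NOT measured: find the gate by touch or sight.
- plumb_nose (a point): Where the rounded top of the hook's nose would be if the hook hung plumb (a point on the stand; by the lean the real one is up to 15 mm nearer, and then up to 6 mm higher, or up to 15 mm farther and 2 mm lower). To enter, the ring's top bar must pass with its centre 5 to 21 mm above the real nose top: lower strikes the nose; higher, the ring's foot strikes under the bend.
- plumb_bend (a point): Where the centre of the ring's top bar rests in the bend if the hook is plumb: 10 mm below and 19 mm behind plumb_nose. The bend is half an ellipse, inside 30 mm wide and 11 mm deep. The bar goes in over the nose, then down about 20 to 28 mm into the bend, and the gate slips shut over it.
- gate (a joint): The gate, a 6 mm bar hinged 9 mm before and 14 mm below the pin, reaching down to the nose: 0 shut, grows as pushed in (own +x), hard stop at 0.5 rad. Its spring takes about 2 N to start and 6 N to hold fully open, pushed near its tip. From first touch at 12 mm above the nose, the bar must go 15 mm in to be clear behind the nose; at 22 mm the gate is hard on its stop. Aim at 18 mm.
- tow_grip (a point): Steel towing eye, 193 mm long, 0.27 to 0.44 kg, upright in one hole of the block, ring at the top. This point: centre of its square flats (20 x 20 mm, 32 mm tall), the place to grip, with the hand leaning back 35 to 45 degrees on the side away from the hook, so that it clears the hook. Own z along the shank to the ring; own x is the ring's axis. Neck and threaded shank are 16 mm round.
- tow_bar (a point): Centre of the top bar of the towing eye's ring, 97 mm above tow_grip along own z. The ring is of 10 mm round bar, 62 mm outside and 42 mm inside diameter, in own y-z plane, its centre 26 mm below this point. Axes as tow_grip.
- tow_tip (a point): Centre of the threaded lower end of the towing eye, 91 mm below tow_grip.
- block: Fixed wooden block 70 x 170 x 60 mm (own x, y, z) on a 60 mm high steel stand, top 120 mm above the bench; origin on the bench under its centre. Two upright holes 18 mm wide and 40 mm deep at own y = -45 and +45 mm. One holds the towing eye, the other the flange bolt.
- flange_bolt: Steel bolt 16 mm thick, 96 mm long, with a flange and hexagon head but no ring, standing in the block's other hole; origin at its lower end. Not to be disturbed.
- collar_a: Loose flanged metal collar, 64 mm across, 10 mm high, lying on the bench; origin at the centre of its underside. Not to be disturbed.
- collar_b: Loose flanged metal collar, 54 mm across, 10 mm high, lying on the bench; origin at the centre of its underside. Not to be disturbed.
- screw_cap: Black screw cap, 28 mm across, 20 mm high; origin at the centre of its underside. Not to be disturbed.
- grease_tube: White tube of paste, about 175 mm long and 38 mm thick, lying on the bench; origin under its middle. Not to be disturbed.
There are look-alikes about, which are no part of the job. Leave any green or turquoise look-alike of the part that bears tow_grip alone.

How it is judged:
By the outcome, as a careful person would: the job done as asked, in the order asked, and still so for the second after the job is handed in, with the robot touching nothing.
It also fails if it takes over 51 s, if anything falls off the work surface, if the arm or the gripper's body presses on something with over 40 N, if the wrist force passes 120 N, or if a joint passes its speed limit or range.

## Working session

There is one attempt and no reset: what is moved stays moved. The work goes in short steps, Python scripts to look and compute and a tool call to move; the robot and the scene stay as the last step left them, time stands still between calls to the robot, and variables do not carry over. Pictures are saved under pics/ and viewed, and the job is handed in when it is done.

Besides the shell and the picture viewer there is one more tool, called after "Call:" in YAML: its name, and indented under it one key for each argument. send_rows: Moves the arm, as the interface text tells. Its arguments: {"type":"object","properties":{"motion":{"type":"array"},"squeeze":{"type":"number"}},"required":["motion"]}

```bash
ls; mkdir -p pics; python3 - <<'E'
from cell import sensors,camera,camera_info
import cv2
print(sensors.sense())
for n in("scene","top"):
    im=camera(n);cv2.imwrite(f"pics/{n}0.png",im[:,:,::-1]);i=camera_info(n);print(n,i)
E
```

```text
pics
{'time_s': 0.0, 'joint_pos': array([ 1.43458447e+00,  3.85525040e-01,  6.64894903e-03, -4.79372345e-04,
       -1.19401550e+00, -2.58614399e-01]), 'joint_vel': array([-0.00029788, -0.00210344,  0.00025427,  0.00179985,  0.00103686,
        0.00087159]), 'joint_efforts': array([ 1.06296950e-03, -3.90667033e+01,  1.87401313e+01,  4.21967894e+00,
        1.09952714e-02, -1.87635314e-04]), 'position': array([0.24016775, 0.57641029, 0.24049055]), 'orientation': array([-5.54611688e-01,  8.32108604e-01, -6.37111352e-04, -8.60962972e-04]), 'wrist_force': array([ 0.05609267, -0.6013883 ,  0.07440485]), 'ft_torque': array([-0.04621325,  0.00719811, -0.04880872]), 'width': 0.9948936246702589}
scene {'camera_matrix': array([[450.14881906,   0.        , 317.73836266],
       [  0.        , 450.14881906, 236.04282671],
       [  0.        ,   0.        ,   1.        ]]), 'k1': 0.013081756804060745, 'extrinsics': array([[ 0.36741055, -0.78231733,  0.50298019,  0.96443005],
       [ 0.93002273,  0.30426785, -0.20610384, -0.24579096],
       [ 0.00819791,  0.54350774,  0.83936412,  0.91963802],
       [ 0.        ,  0.        ,  0.        ,  1.        ]])}
top {'camera_matrix': array([[566.15618308,   0.        , 325.89234819],
       [  0.        , 566.15618308, 234.05948224],
       [  0.        ,   0.        ,   1.        ]]), 'k1': 0.03308717137445023, 'extrinsics': array([[-0.02662817,  0.99282074, -0.11661013,  0.41861172],
       [-0.99964451, -0.02628964,  0.00444046, -0.05216384],
       [ 0.00134294,  0.11668692,  0.99316784,  1.29603002],
       [ 0.        ,  0.        ,  0.        ,  1.        ]])}
```

View pics/scene0.png

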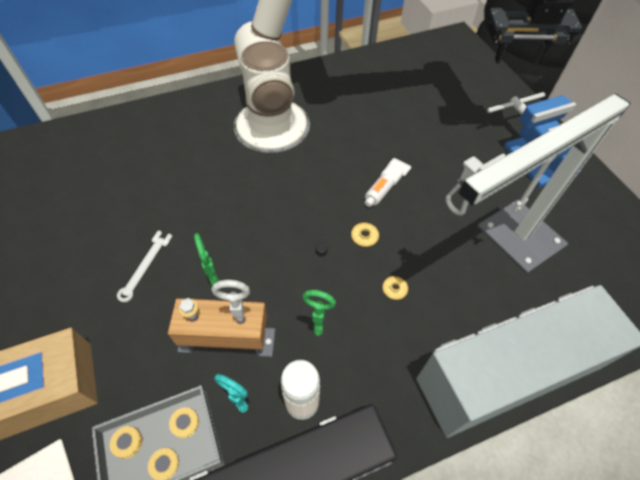

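View pics/top0.png

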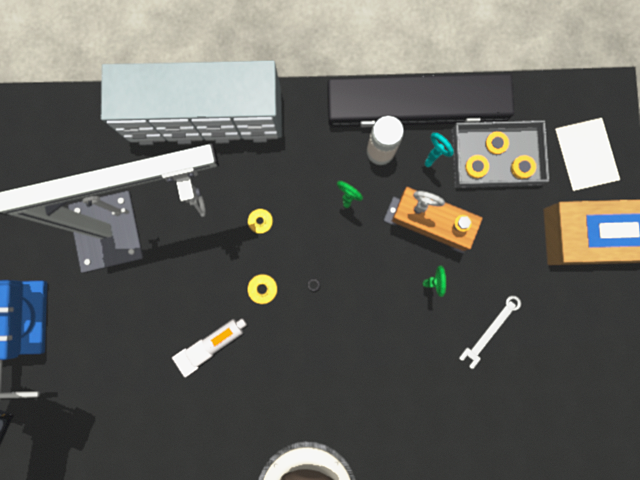

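Candidates for the eye: steel ring scene (232,295) / top (428,202), standing in the block. Look-alikes: green scene (205,258) / top (437,282), green scene (318,308) / top (348,192), turquoise scene (232,392) / top (440,148). The flange bolt, scene (188,308), has no ring. I choose the steel one in the block and check it in a close crop.

```bash
python3 - <<'E'
import cv2
a=cv2.imread("pics/scene0.png");b=cv2.imread("pics/top0.png")
def crop(im,x0,y0,x1,y1,s): return cv2.resize(im[y0:y1,x0:x1],None,fx=s,fy=s,interpolation=cv2.INTER_CUBIC)
cv2.imwrite("pics/c1.png",crop(a,160,260,290,360,6))
cv2.imwrite("pics/c2.png",crop(b,375,170,495,260,6))
cv2.imwrite("pics/c3.png",crop(a,420,80,640,280,3.6))
cv2.imwrite("pics/c4.png",crop(b,0,130,240,280,3.3))
E
```

```text
(no output)
```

View pics/c1.png

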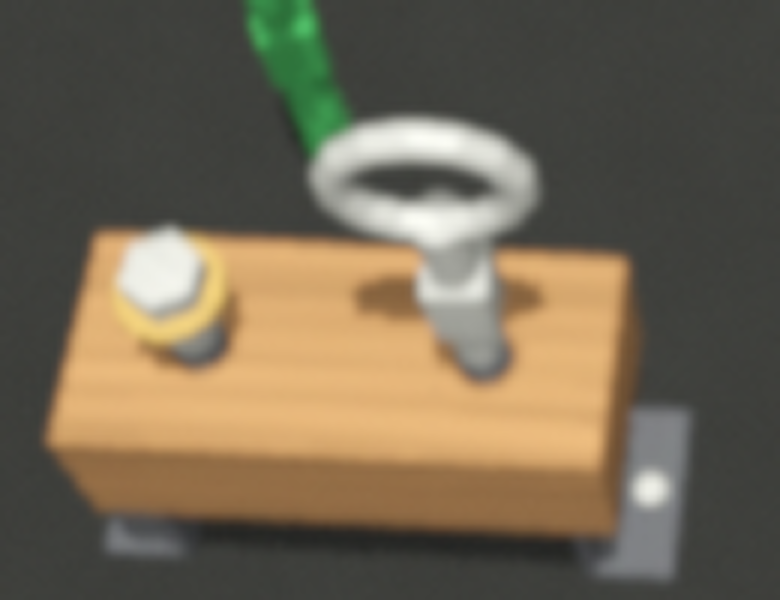

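View pics/c2.png

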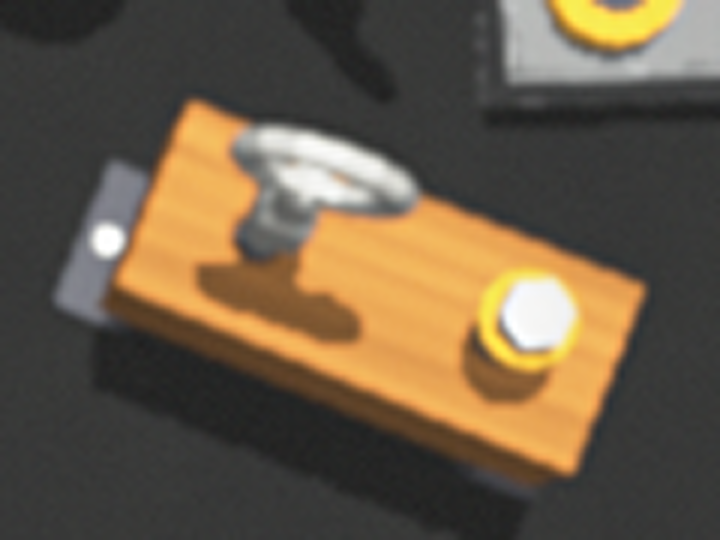

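View pics/c3.png

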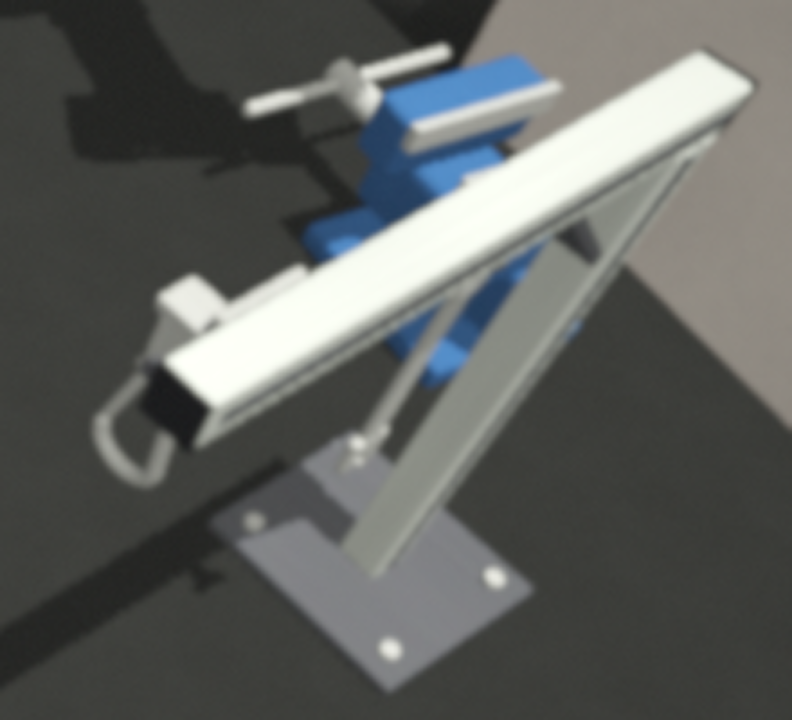

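View pics/c4.png

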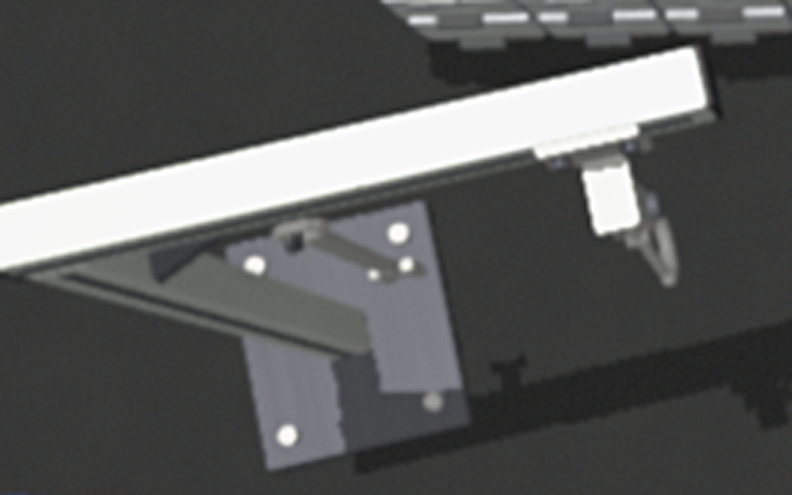

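```bash
cat > h.py <<'E'
import numpy as np
from cell import camera_info
I={n:camera_info(n) for n in("scene","top")}
def ray(n,u,v):
    i=I[n];K=i["camera_matrix"];E=i["extrinsics"]
    xd=(u-K[0,2])/K[0,0];yd=(v-K[1,2])/K[1,1];x,y=xd,yd
    for _ in range(10):
        s=1+i["k1"]*(x*x+y*y);x,y=xd/s,yd/s
    d=E[:3,:3]@np.array([x,-y,-1]);return E[:3,3],d/np.linalg.norm(d)
def onz(n,uv,z):
    o,d=ray(n,*uv);return o+d*(z-o[2])/d[2]
def tri(a,b):
    o1,d1=ray("scene",*a);o2,d2=ray("top",*b)
    A=np.stack([d1,-d2],1);t=np.linalg.lstsq(A,o2-o1,rcond=None)[0]
    p,q=o1+t[0]*d1,o2+t[1]*d2;return (p+q)/2,np.linalg.norm(p-q)
def proj(n,p):
    i=I[n];K=i["camera_matrix"];E=i["extrinsics"]
    c=E[:3,:3].T@(np.asarray(p)-E[:3,3]);x,y=c[0]/-c[2],-c[1]/-c[2]
    s=1+i["k1"]*(x*x+y*y);return np.array([K[0,0]*x*s+K[0,2],K[1,1]*y*s+K[1,2]])
c1=lambda x,y:((x+.5)/6-.5+160,(y+.5)/6-.5+260)
c2=lambda x,y:((x+.5)/6-.5+375,(y+.5)/6-.5+170)
c3=lambda x,y:((x+.5)/3.6-.5+420,(y+.5)/3.6-.5+80)
c4=lambda x,y:((x+.5)/3.3-.5+0,(y+.5)/3.3-.5+130)
E
python3 - <<'E'
from h import *
np.set_printoptions(precision=4,suppress=True)
print("block top corners");
T=[onz("top",c2(*p),.12) for p in((193,98),(647,287),(577,475),(110,292))]
S=[onz("scene",c1(*p),.12) for p in((98,230),(630,255),(603,468),(47,445))]
print(np.array(T));print(np.array(S))
print("ring",tri(c1(425,180),c2(325,168)))
print("ringL/R",tri(c1(540,190),c2(236,145)),tri(c1(311,170),c2(416,192)))
print("hole",onz("scene",c1(485,362),.12),onz("top",c2(255,245),.12))
print("arm end", [onz("scene",c3(*p),.41) for p in((165,365),(215,410),(755,85),(700,48))])
print("arm end top",[onz("top",c4(*p),.41) for p in((697,45),(710,108))])
print("plate",[onz("scene",c3(*p),.006) for p in((212,520),(388,690),(533,588))])
print("plate t",[onz("top",c4(*p),.006) for p in((427,200),(468,425),(268,468))])
print("fork block top",[onz("top",c4(*p),.37) for p in((583,165),(625,150),(640,225),(600,235))])
print("hook tip",tri(c3(150,483),c4(672,283)))
E
```

```text
block top corners
[[ 0.6545 -0.2308  0.12  ]
 [ 0.5831 -0.386   0.12  ]
 [ 0.5179 -0.358   0.12  ]
 [ 0.5864 -0.1989  0.12  ]]
[[ 0.5184 -0.3577  0.12  ]
 [ 0.5893 -0.2008  0.12  ]
 [ 0.6541 -0.2304  0.12  ]
 [ 0.5846 -0.3872  0.12  ]]
ring (array([ 0.6059, -0.2529,  0.2446]), np.float64(0.0012879153385552773))
ringL/R (array([ 0.6158, -0.2253,  0.2365]), np.float64(0.001424790936179143)) (array([ 0.5961, -0.2801,  0.2524]), np.float64(0.0029125660717471643))
hole [ 0.6076 -0.2544  0.12  ] [ 0.6016 -0.2502  0.12  ]
arm end [array([0.6482, 0.1167, 0.41  ]), array([0.6756, 0.1229, 0.41  ]), array([0.6021, 0.4601, 0.41  ]), array([0.5723, 0.4545, 0.41  ])]
arm end top [array([0.6739, 0.1242, 0.41  ]), array([0.6425, 0.1181, 0.41  ])]
plate [array([0.5279, 0.3609, 0.006 ]), array([0.6822, 0.3934, 0.006 ]), array([0.6526, 0.5298, 0.006 ])]
plate t [array([0.6837, 0.3928, 0.006 ]), array([0.5254, 0.3627, 0.006 ]), array([0.4996, 0.4982, 0.006 ])]
fork block top [array([0.6249, 0.1896, 0.37  ]), array([0.632 , 0.1686, 0.37  ]), array([0.5935, 0.1611, 0.37  ]), array([0.5889, 0.181 , 0.37  ])]
hook tip (array([0.5938, 0.1877, 0.2217]), np.float64(0.02507770313539614))
```

```bash
cat >> h.py <<'E'
ox=np.array([.9778,.2096,0]);oy=np.array([-.2096,.9778,0]);O=np.array([.6412,.2098,0]);ez=np.array([0,0,1.])
def st(x,y,z): return O+ox*x/1e3+oy*y/1e3+ez*z/1e3
def onplane(n,uv,yo=-30):
    o,d=ray(n,*uv);q=O+oy*yo/1e3;t=((q-o)@oy)/(d@oy);p=o+d*t-O;return np.array([p@ox,p@oy,p[2]])*1e3
E
python3 - <<'E'
from h import *
import cv2
a=cv2.imread("pics/scene0.png");b=cv2.imread("pics/top0.png")
xs=np.arange(-110,21,.25);zs=np.arange(400,220,-.25)
for n,im in(("scene",a),("top",b)):
    m=np.array([[proj(n,st(x,-30,z)) for x in xs] for z in zs]).astype(np.float32)
    o=cv2.remap(im,m[...,0],m[...,1],cv2.INTER_CUBIC)
    for k in range(0,130,10):cv2.line(o,(k*4,0),(k*4,6),(0,0,255),1)
    for k in range(0,180,10):cv2.line(o,(0,k*4),(6,k*4),(0,0,255),1)
    P=lambda x,z:(int((x+110)*4),int((400-z)*4))
    for p in((-42,345),(-61,275),(-42,265)):cv2.circle(o,P(*p),4,(0,0,255),1)
    cv2.imwrite(f"pics/rect_{n}.png",cv2.resize(o,None,fx=.8,fy=.8))
E
```

```text
(no output)
```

View pics/rect_scene.png

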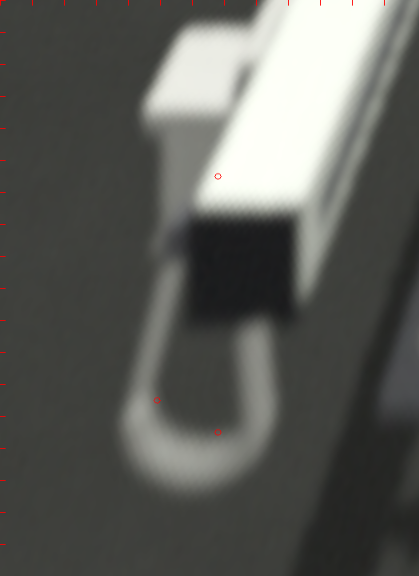

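View pics/rect_top.png

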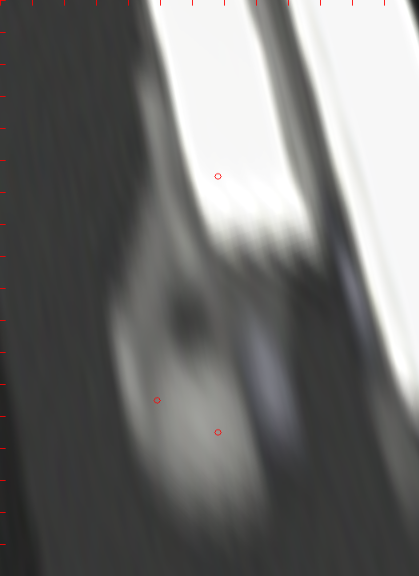

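The close crops confirm it: the steel ring is at scene (231,290) / top (429,198), above square flats in the block. The hook, rectified in its own plane, leans about 0.08 rad towards the robot, with the nose near own (-67, -30, 277) mm. The rows cannot tilt the hand, so I'll carry the eye by its ring and lay it flat on clear bench. Then I'll regrip it by the flats so that it enters the hook lying level.

```bash
python3 - <<'E'
from h import *
np.set_printoptions(precision=3,suppress=True)
for nm,uv in dict(cap=(313,285),colA=(262,289),colB=(260,221),green1=(437,282),green1foot=(425,284),green2=(348,192),green2foot=(347,208),blockplate=(385,220),spanner=(465,360),tubetip=(243,323),base=(307,465),shadowblk=(470,255)).items(): print(nm,onz("top",uv,0)[:2])
for nm,uv in dict(g1top=(198,237),g1bot=(213,283),g2bot=(318,330),g2ring=(318,297)).items(): print(nm,onz("scene",uv,0)[:2])
print("g2",tri((318,297),(348,190)),tri((318,330),(347,208)));print("g1",tri((203,250),(438,281)))
E
python3 - <<'E'
import cv2,numpy as np
b=cv2.imread("pics/top0.png").astype(int)
# ring mask in top: gray bright inside crop
c=b[185:216,405:450];m=((c.max(2)-c.min(2)<25)&(c.min(2)>110)).astype(np.uint8)
ys,xs=np.nonzero(m);print(len(xs))
import sys;sys.path.insert(0,'.')
from h import *
P=np.array([onz("top",(x+405,y+185),.245)[:2] for x,y in zip(xs,ys)])
print(cv2.fitLine((P*1000).astype(np.float32),cv2.DIST_L2,0,.01,.01).ravel(),P.mean(0))
a=cv2.imread("pics/scene0.png").astype(int)
c=a[276:304,208:254];m=((c.max(2)-c.min(2)<25)&(c.min(2)>120)).astype(np.uint8)
ys,xs=np.nonzero(m);el=cv2.fitEllipse(cv2.convexHull(np.c_[xs,ys].astype(np.float32)));print(el, el[0][0]+208,el[0][1]+276)
# rays onto vertical plane through the hole center; pick plane angle giving round ring
H=np.array([.605,-.2526])
for ang in range(55,85,3):
    t=np.radians(ang);n=np.array([-np.sin(t),np.cos(t),0])  # plane dir (cos,sin)
    q=[]
    for x,y in cv2.convexHull(np.c_[xs,ys].astype(np.float32)).reshape(-1,2):
        o,d=ray("scene",x+208,y+276);s=((np.r_[H,0]-o)@n)/(d@n);p=o+d*s;q.append(((p[:2]-H)@[np.cos(t),np.sin(t)]*1e3,p[2]*1e3))
    e=cv2.fitEllipse(np.array(q,np.float32));print(ang,e)
E
```

```text
cap [ 0.455 -0.025]
colA [0.449 0.091]
colB [0.605 0.093]
green1 [ 0.454 -0.308]
green1foot [ 0.45  -0.281]
green2 [ 0.668 -0.112]
green2foot [ 0.63  -0.108]
blockplate [ 0.6   -0.195]
spanner [ 0.279 -0.362]
tubetip [0.373 0.135]
base [ 0.063 -0.003]
shadowblk [ 0.514 -0.387]
g1top [ 0.311 -0.291]
g1bot [ 0.445 -0.289]
g2bot [ 0.637 -0.108]
g2ring [ 0.565 -0.079]
g2 (array([ 0.639, -0.107,  0.168]), np.float64(0.005586256497495689)) (array([ 0.632, -0.107, -0.01 ]), np.float64(0.0030555238123988224))
g1 (array([ 0.452, -0.281,  0.151]), np.float64(0.0012372370259147267))
314
[ 1.7159948e-01  9.8516679e-01  6.0368439e+02 -2.5013501e+02] [ 0.60368436 -0.25013502]
((22.59626007080078, 14.788774490356445), (24.282718658447266, 36.9130859375), 99.17021179199219) 230.59626007080078 290.78877449035645
55 ((-2.53501296043396, 234.2834014892578), (59.868431091308594, 108.56437683105469), 157.18861389160156)
58 ((-2.253652572631836, 234.67739868164062), (60.38156509399414, 103.7236099243164), 160.05711364746094)
61 ((-2.009552240371704, 235.00303649902344), (60.65950393676758, 99.89550018310547), 163.49664306640625)
64 ((-1.795440435409546, 235.27230834960938), (60.65143966674805, 97.0318832397461), 167.42909240722656)
67 ((-1.6056175231933594, 235.49435424804688), (60.326595306396484, 95.08412170410156), 171.6658935546875)
70 ((-1.4355400800704956, 235.67620849609375), (59.6884880065918, 93.9847183227539), 175.93585205078125)
73 ((-1.2815245389938354, 235.82334899902344), (58.778167724609375, 93.64097595214844), 179.96612548828125)
76 ((-1.1405396461486816, 235.93997192382812), (57.662445068359375, 93.94462585449219), 3.564056634902954)
79 ((-1.0100409984588623, 236.02931213378906), (56.415260314941406, 94.78864288330078), 6.647048473358154)
82 ((-0.8878483772277832, 236.0937957763672), (55.102813720703125, 96.08101654052734), 9.220866203308105)
```

Call:
send_rows:
  motion:
    - {"tx":13,"ty":-36,"tz":14,"twist":0,"claw":1}
    - {"tx":26,"ty":-71,"tz":27,"twist":0,"claw":1}
    - {"tx":40,"ty":-107,"tz":40,"twist":1,"claw":1}
    - {"tx":53,"ty":-142,"tz":54,"twist":1,"claw":1}
    - {"tx":67,"ty":-178,"tz":67,"twist":2,"claw":1}
    - {"tx":80,"ty":-213,"tz":80,"twist":2,"claw":1}
    - {"tx":93,"ty":-249,"tz":92,"twist":3,"claw":1}
    - {"tx":107,"ty":-285,"tz":105,"twist":3,"claw":1}
    - {"tx":120,"ty":-320,"tz":118,"twist":4,"claw":1}
    - {"tx":133,"ty":-356,"tz":132,"twist":4,"claw":1}
    - {"tx":147,"ty":-391,"tz":145,"twist":4,"claw":1}
    - {"tx":160,"ty":-427,"tz":158,"twist":4,"claw":1}
  squeeze: 20

```text
time_s: 1.1
position: [0.4003, 0.148, 0.4001]
orientation: [-0.584, 0.812, 0.0, 0.0]
wrist_force: [0.8, 0.2, 0.9]
width: 1.001
```

Call:
send_rows:
  motion:
    - {"tx":17,"ty":-34,"tz":0}
    - {"tx":34,"ty":-67,"tz":0}
    - {"tx":51,"ty":-101,"tz":0}
    - {"tx":69,"ty":-134,"tz":0}
    - {"tx":86,"ty":-168,"tz":0}
    - {"tx":103,"ty":-202,"tz":-5}
    - {"tx":120,"ty":-235,"tz":-10}
    - {"tx":137,"ty":-269,"tz":-15}
    - {"tx":154,"ty":-302,"tz":-20}
    - {"tx":172,"ty":-336,"tz":-25}
    - {"tx":189,"ty":-370,"tz":-32}
    - {"tx":206,"ty":-403,"tz":-40}

```text
invalid input at $.motion[0]: expected keys tx, ty, tz, twist, claw
```

Call:
send_rows:
  motion:
    - {"tx":17,"ty":-34,"tz":0,"twist":0,"claw":1}
    - {"tx":34,"ty":-67,"tz":0,"twist":0,"claw":1}
    - {"tx":51,"ty":-101,"tz":0,"twist":0,"claw":1}
    - {"tx":69,"ty":-134,"tz":0,"twist":0,"claw":1}
    - {"tx":86,"ty":-168,"tz":0,"twist":0,"claw":1}
    - {"tx":103,"ty":-202,"tz":-5,"twist":0,"claw":1}
    - {"tx":120,"ty":-235,"tz":-10,"twist":0,"claw":1}
    - {"tx":137,"ty":-269,"tz":-15,"twist":0,"claw":1}
    - {"tx":154,"ty":-302,"tz":-20,"twist":0,"claw":1}
    - {"tx":172,"ty":-336,"tz":-25,"twist":0,"claw":1}
    - {"tx":189,"ty":-370,"tz":-32,"twist":0,"claw":1}
    - {"tx":206,"ty":-403,"tz":-40,"twist":0,"claw":1}

```text
time_s: 2.1
position: [0.6068, -0.255, 0.3588]
orientation: [-0.583, 0.812, 0.0, -0.0]
wrist_force: [0.7, 0.4, 0.0]
width: 1.001
```

```bash
cat > snap.py <<'E'
import sys,cv2,numpy as np
from cell import camera,sensors
def crop(im,x0,y0,x1,y1,s): return cv2.resize(im[y0:y1,x0:x1],None,fx=s,fy=s,interpolation=cv2.INTER_CUBIC)
n,out,*r=sys.argv[1:]
im=np.ascontiguousarray(camera(n)[:,:,::-1]);cv2.imwrite(f"pics/{out}_full.png",im)
r=list(map(float,r));cv2.imwrite(f"pics/{out}.png",crop(im,*map(int,r[:4]),r[4]))
s=sensors.sense();print(s["time_s"],s["position"],s["wrist_force"],s["ft_torque"],s["joint_pos"],s["width"])
E
python3 snap.py scene s1 100 100 380 400 2; python3 snap.py top t1 300 100 560 300 3
```

```text
2.15 [ 0.60846171 -0.25974356  0.35383022] [ 4.55513697 -2.09948365 -0.4198657 ] [-0.32793554 -0.52704164 -0.0211557 ] [-1.58941679e-01  4.06698163e-01  3.15679984e-01  1.27948646e-03
 -1.48545714e+00  1.39960470e+00] 1.0026608610252163
2.2 [ 0.60705382 -0.25690915  0.35376307] [ 0.02879762  1.04353306 -0.92254855] [0.0765257  0.0392292  0.01212961] [-1.55751911e-01  4.03637270e-01  3.11533582e-01 -5.88740934e-04
 -1.48675969e+00  1.39633932e+00] 1.0011923979976156
```

View pics/s1.png

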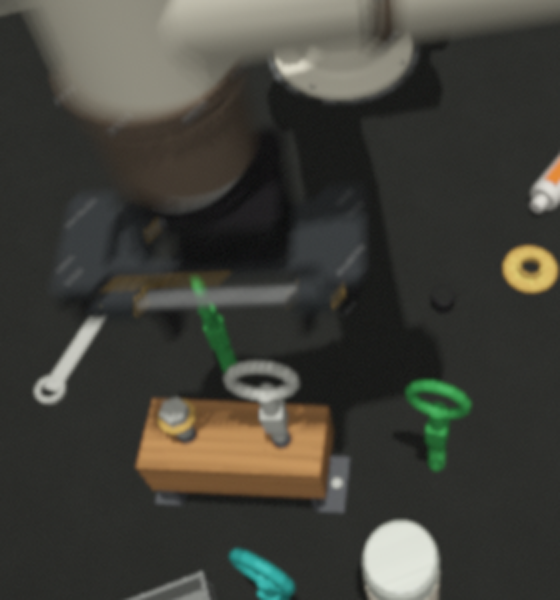

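View pics/t1.png

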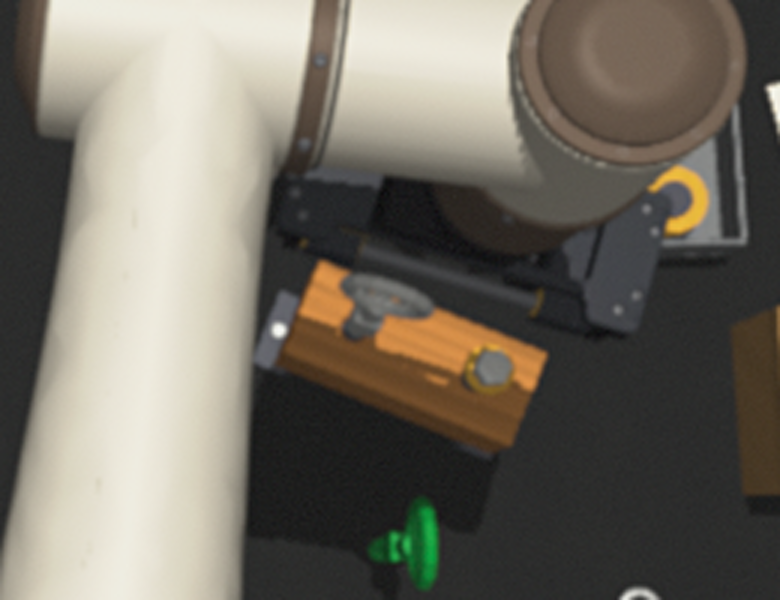

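Call:
send_rows:
  motion:
    - {"tx":-1,"ty":0,"tz":-25,"twist":0,"claw":1}
    - {"tx":-1,"ty":0,"tz":-50,"twist":0,"claw":1}
    - {"tx":-1,"ty":0,"tz":-75,"twist":0,"claw":1}
    - {"tx":-1,"ty":0,"tz":-95,"twist":0,"claw":1}
    - {"tx":-1,"ty":0,"tz":-107,"twist":0,"claw":1}
    - {"tx":-1,"ty":0,"tz":-107,"twist":0,"claw":1}
    - {"tx":-1,"ty":0,"tz":-107,"twist":0,"claw":0.6}
    - {"tx":-1,"ty":0,"tz":-107,"twist":0,"claw":0.2}
    - {"tx":-1,"ty":0,"tz":-107,"twist":0,"claw":0.2}
    - {"tx":-1,"ty":0,"tz":-107,"twist":0,"claw":0.2}
  squeeze: 20

```text
time_s: 3.03
position: [0.6058, -0.2531, 0.254]
orientation: [-0.583, 0.812, -0.001, 0.001]
wrist_force: [-0.4, 0.6, -0.2]
width: 0.778
```

```bash
python3 snap.py scene s2 160 200 320 360 4.5
```

```text
3.0833 [ 0.60572488 -0.25311796  0.25377988] [-0.13969713 -0.59648269  0.1259344 ] [ 0.02484846 -0.02395025  0.02746708] [-1.49893826e-01  4.30477800e-01  1.10351269e-01  9.14351788e-05
 -1.24851013e+00  1.39576191e+00] 0.736433884179394
```

View pics/s2.png

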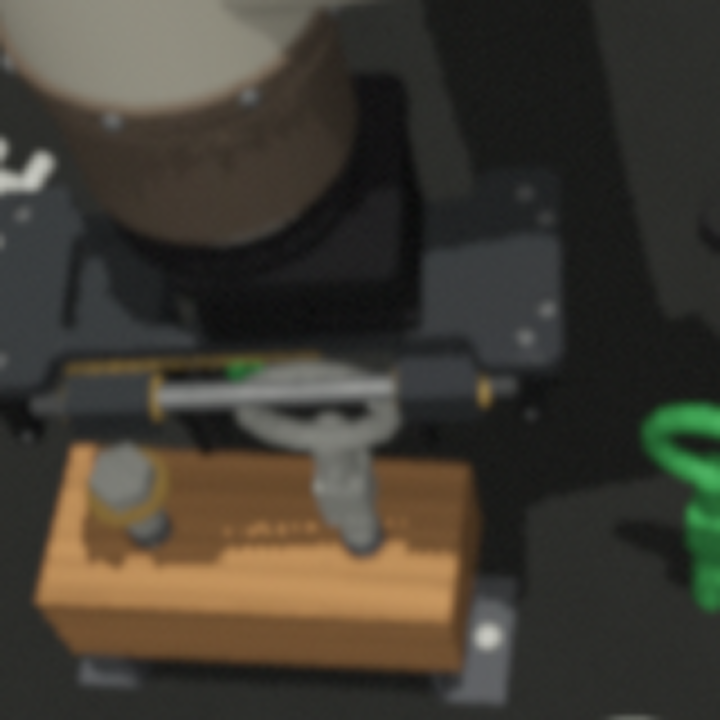

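Call:
send_rows:
  motion:
    - {"tx":0,"ty":0,"tz":0,"twist":0,"claw":0.2}
    - {"tx":0,"ty":0,"tz":0,"twist":0,"claw":0.2}
    - {"tx":0,"ty":0,"tz":0,"twist":0,"claw":0.2}
  squeeze: 20

```text
time_s: 3.33
position: [0.6057, -0.2532, 0.2535]
orientation: [-0.583, 0.812, -0.001, 0.001]
wrist_force: [-0.6, 0.7, 3.6]
width: 0.681
```

Call:
send_rows:
  motion:
    - {"tx":0,"ty":0,"tz":8,"twist":0,"claw":0.2}
    - {"tx":0,"ty":0,"tz":20,"twist":0,"claw":0.2}
    - {"tx":0,"ty":0,"tz":35,"twist":0,"claw":0.2}
    - {"tx":0,"ty":0,"tz":50,"twist":0,"claw":0.2}
    - {"tx":0,"ty":0,"tz":62,"twist":0,"claw":0.2}
    - {"tx":0,"ty":0,"tz":70,"twist":0,"claw":0.2}
    - {"tx":0,"ty":0,"tz":70,"twist":0,"claw":0.2}
  squeeze: 20

```text
time_s: 3.92
position: [0.6057, -0.2532, 0.3238]
orientation: [-0.583, 0.812, -0.001, 0.001]
wrist_force: [0.2, 0.1, -3.7]
width: 0.683
```

```bash
python3 snap.py scene s3 160 180 320 340 4.5
```

```text
3.9667 [ 0.60538846 -0.25292287  0.32245175] [-0.75595011 -0.09926583 -3.93691048] [-0.00946746 -0.03731352 -0.00326037] [-1.49991721e-01  4.01037534e-01  2.32711574e-01 -6.35156008e-04
 -1.40232453e+00  1.39576116e+00] 0.6857018749705684
```

View pics/s3.png

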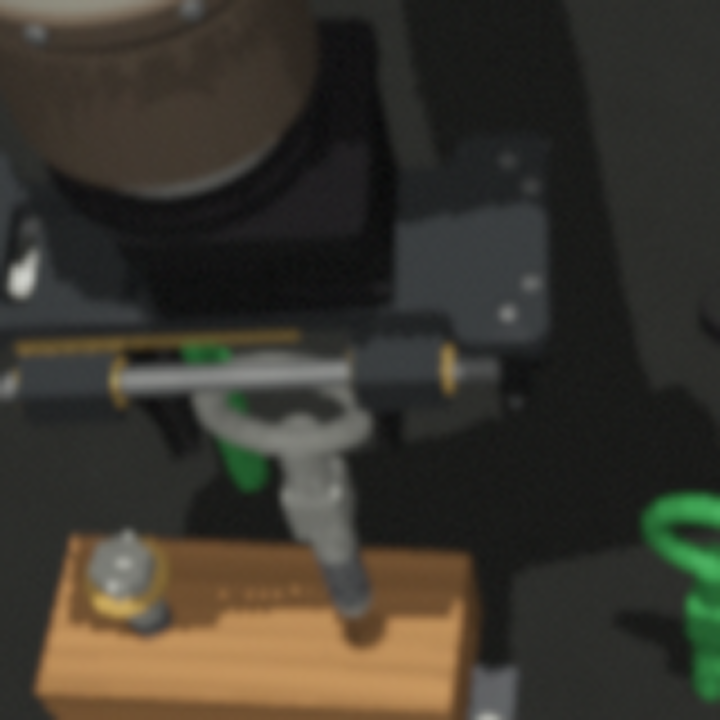

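Call:
send_rows:
  motion:
    - {"tx":-12,"ty":14,"tz":0,"twist":2,"claw":0.2}
    - {"tx":-30,"ty":37,"tz":0,"twist":5,"claw":0.2}
    - {"tx":-50,"ty":61,"tz":0,"twist":9,"claw":0.2}
    - {"tx":-70,"ty":86,"tz":0,"twist":13,"claw":0.2}
    - {"tx":-88,"ty":108,"tz":-8,"twist":16,"claw":0.2}
    - {"tx":-100,"ty":122,"tz":-25,"twist":18,"claw":0.2}
    - {"tx":-105,"ty":128,"tz":-50,"twist":19,"claw":0.2}
    - {"tx":-105,"ty":128,"tz":-78,"twist":19,"claw":0.2}
    - {"tx":-105,"ty":128,"tz":-104,"twist":19,"claw":0.2}
    - {"tx":-105,"ty":128,"tz":-122,"twist":19,"claw":0.2}
    - {"tx":-105,"ty":128,"tz":-132,"twist":19,"claw":0.2}
    - {"tx":-105,"ty":128,"tz":-134,"twist":19,"claw":0.2}
  squeeze: 20

```text
time_s: 4.97
position: [0.4984, -0.125, 0.1857]
orientation: [0.709, -0.705, -0.002, 0.002]
wrist_force: [-0.5, 0.6, -4.3]
width: 0.686
```

```bash
python3 snap.py scene s4 150 130 350 330 3.5
```

```text
5.0167 [ 0.49946016 -0.12511817  0.18699812] [-0.65669054  0.04545299 -3.62815307] [-0.07753952 -0.00466987  0.00198385] [ 7.00205853e-02  2.49206180e-01 -3.37640023e-01 -1.85433747e-04
 -9.87617154e-01  1.50739367e+00] 0.689158758574591
```

View pics/s4.png

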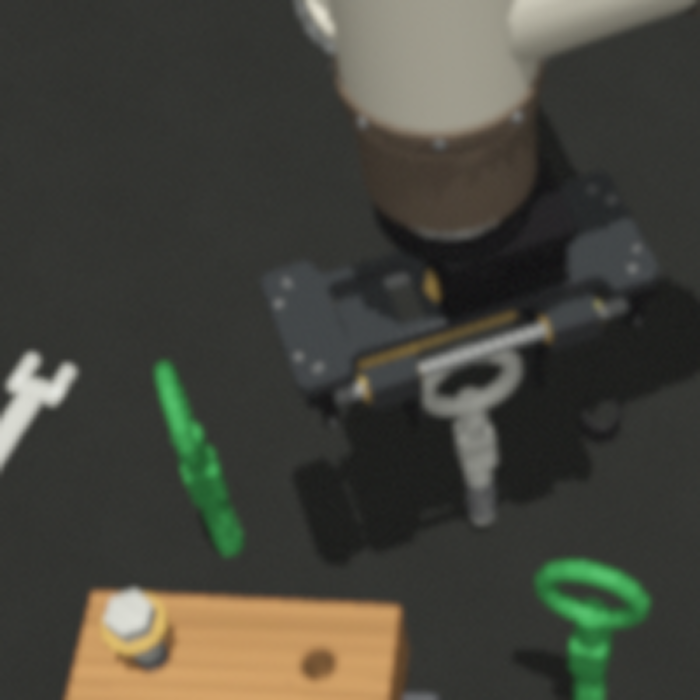

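Call:
send_rows:
  motion:
    - {"tx":-10,"ty":0,"tz":0,"twist":0,"claw":0.2}
    - {"tx":-30,"ty":0,"tz":0,"twist":0,"claw":0.2}
    - {"tx":-55,"ty":0,"tz":0,"twist":0,"claw":0.2}
    - {"tx":-80,"ty":0,"tz":0,"twist":0,"claw":0.2}
    - {"tx":-105,"ty":0,"tz":0,"twist":0,"claw":0.2}
    - {"tx":-122,"ty":0,"tz":0,"twist":0,"claw":0.2}
    - {"tx":-130,"ty":0,"tz":-4,"twist":0,"claw":0.2}
    - {"tx":-130,"ty":0,"tz":-8,"twist":0,"claw":0.2}
    - {"tx":-130,"ty":0,"tz":-10,"twist":0,"claw":0.2}
    - {"tx":-130,"ty":0,"tz":-12,"twist":0,"claw":0.2}
  squeeze: 15

```text
time_s: 5.85
position: [0.3718, -0.1251, 0.1769]
orientation: [0.71, -0.705, 0.001, -0.001]
wrist_force: [0.3, -0.3, -3.9]
width: 0.688
```

Call:
send_rows:
  motion:
    - {"tx":0,"ty":0,"tz":-3,"twist":0,"claw":0.2}
    - {"tx":0,"ty":0,"tz":-5,"twist":0,"claw":0.2}
    - {"tx":0,"ty":0,"tz":-5,"twist":0,"claw":0.2}
  squeeze: 15

```text
time_s: 6.1
position: [0.3736, -0.1253, 0.1733]
orientation: [0.71, -0.704, 0.002, -0.001]
wrist_force: [-0.4, 0.5, 5.9]
width: 0.686
```

Call:
send_rows:
  motion:
    - {"tx":7,"ty":0,"tz":0,"twist":0,"claw":0.2}
    - {"tx":14,"ty":0,"tz":0,"twist":0,"claw":0.2}
    - {"tx":21,"ty":0,"tz":-1,"twist":0,"claw":0.2}
    - {"tx":28,"ty":0,"tz":-2,"twist":0,"claw":0.2}
    - {"tx":42,"ty":0,"tz":-4,"twist":0,"claw":0.2}
    - {"tx":55,"ty":0,"tz":-7,"twist":0,"claw":0.2}
    - {"tx":68,"ty":0,"tz":-12,"twist":0,"claw":0.2}
    - {"tx":81,"ty":0,"tz":-18,"twist":0,"claw":0.2}
  squeeze: 15

```text
time_s: 6.77
position: [0.4546, -0.1254, 0.1542]
orientation: [0.71, -0.704, 0.002, -0.001]
wrist_force: [1.0, -0.6, 2.0]
width: 0.688
```

```bash
python3 snap.py scene s5 150 130 350 330 3.5
```

```text
6.8167 [ 0.45668209 -0.1252865   0.15304183] [ 4.28538213 -1.03874045  1.68543159] [-0.4906651  -0.94028307  0.06840286] [ 0.07761985  0.21717104 -0.48372984  0.00238367 -0.86550289  1.50006781] 0.6871175154848798
```

View pics/s5.png

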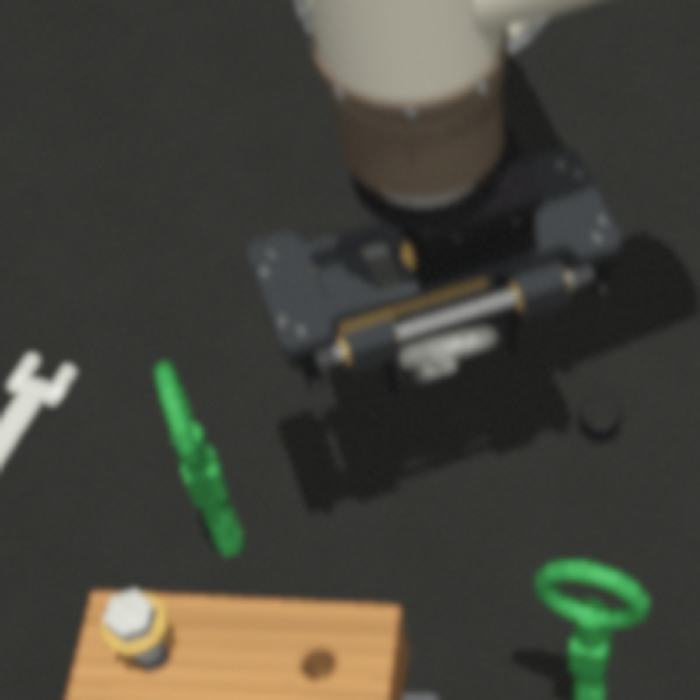

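Call:
send_rows:
  motion:
    - {"tx":12,"ty":0,"tz":-7,"twist":0,"claw":0.2}
    - {"tx":23,"ty":0,"tz":-15,"twist":0,"claw":0.2}
    - {"tx":34,"ty":0,"tz":-24,"twist":0,"claw":0.2}
    - {"tx":43,"ty":0,"tz":-34,"twist":0,"claw":0.2}
    - {"tx":51,"ty":0,"tz":-45,"twist":0,"claw":0.2}
    - {"tx":59,"ty":0,"tz":-56,"twist":0,"claw":0.2}
    - {"tx":66,"ty":0,"tz":-68,"twist":0,"claw":0.2}
    - {"tx":71,"ty":0,"tz":-81,"twist":0,"claw":0.2}
    - {"tx":76,"ty":0,"tz":-95,"twist":0,"claw":0.2}
    - {"tx":79,"ty":0,"tz":-108,"twist":0,"claw":0.2}
    - {"tx":80,"ty":0,"tz":-117,"twist":0,"claw":0.2}
    - {"tx":81,"ty":0,"tz":-124,"twist":0,"claw":0.2}
  squeeze: 15

```text
time_s: 7.82
position: [0.5328, -0.1251, 0.0279]
orientation: [0.71, -0.705, -0.0, 0.0]
wrist_force: [1.9, -0.9, -1.9]
width: 0.68
```

```bash
python3 snap.py scene s6 150 130 350 330 3.5
```

```text
7.8667 [ 0.53207248 -0.12505456  0.02706309] [ 1.42639071  0.09655126 -2.33500528] [-0.11042546 -0.29989933 -0.01096874] [ 6.57614892e-02  5.06402453e-01 -4.31278072e-01 -2.99134215e-04
 -6.35950354e-01  1.51171207e+00] 0.6844748541381015
```

View pics/s6.png

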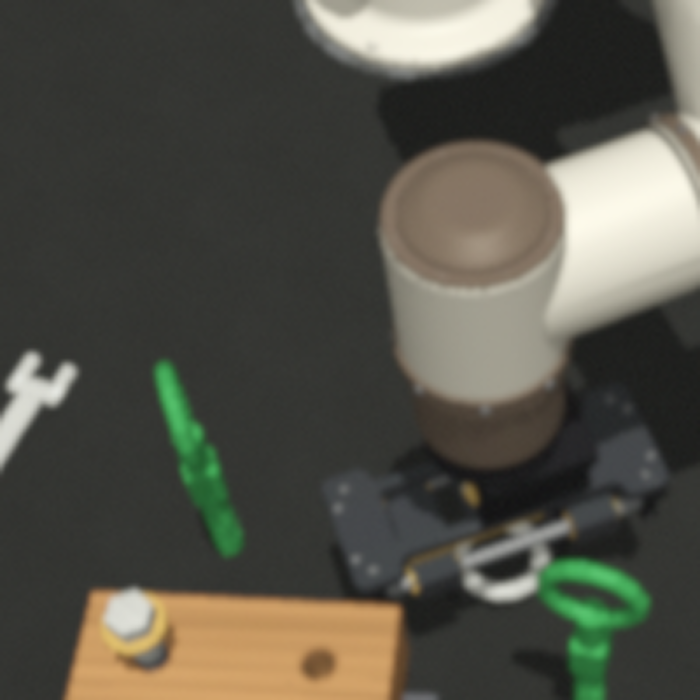

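Call:
send_rows:
  motion:
    - {"tx":0,"ty":0,"tz":-4,"twist":0,"claw":0.2}
    - {"tx":0,"ty":0,"tz":-7,"twist":0,"claw":0.2}
    - {"tx":0,"ty":0,"tz":-7,"twist":0,"claw":0.8}
    - {"tx":0,"ty":0,"tz":-7,"twist":0,"claw":0.8}
    - {"tx":0,"ty":0,"tz":-7,"twist":0,"claw":0.8}
    - {"tx":0,"ty":0,"tz":8,"twist":0,"claw":0.8}
    - {"tx":0,"ty":0,"tz":40,"twist":0,"claw":0.8}
    - {"tx":-10,"ty":0,"tz":80,"twist":0,"claw":0.6}
    - {"tx":-35,"ty":0,"tz":110,"twist":0,"claw":0.4}
    - {"tx":-60,"ty":0,"tz":130,"twist":0,"claw":0.2}
    - {"tx":-75,"ty":0,"tz":133,"twist":0,"claw":0.2}
  squeeze: 15

```text
time_s: 8.78
position: [0.4574, -0.1252, 0.1671]
orientation: [0.71, -0.705, 0.003, -0.003]
wrist_force: [1.0, 1.0, -0.3]
width: 0.683
```

```bash
python3 snap.py scene s7 150 130 350 330 3.5;python3 snap.py top t7 300 180 460 380 3
```

```text
8.8333 [ 0.45420764 -0.12504204  0.16580365] [-3.11690728  0.12464887  0.0283712 ] [-0.02160291  0.39466111  0.01872346] [ 7.68754372e-02  1.97600237e-01 -4.69910641e-01 -1.08503432e-03
 -8.99097429e-01  1.50038459e+00] 0.6485618104694403
8.8833 [ 0.4555412  -0.12506195  0.16469792] [-0.08166729  0.30031741 -0.01516849] [ 0.01181041 -0.05774857 -0.01544951] [ 7.67906622e-02  2.01388982e-01 -4.68321098e-01 -7.10211965e-04
 -8.97656546e-01  1.50059392e+00] 0.6305631950422671
```

View pics/s7.png

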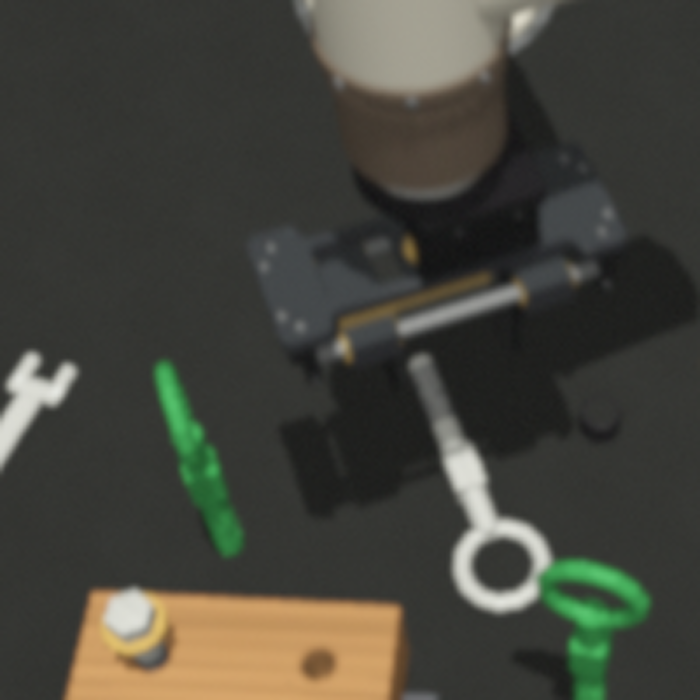

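View pics/t7.png

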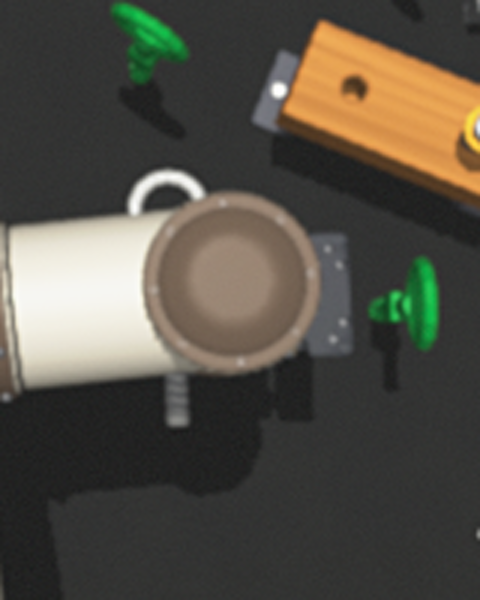

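The eye lies flat: ring centre at s7 (500,565), flats at (465,468), tip at (420,358), with nothing else disturbed.

```bash
python3 - <<'E'
from h import *
import cv2
im=cv2.imread("pics/s7_full.png").astype(int)
f=lambda x,y:((x+.5)/3.5-.5+150,(y+.5)/3.5-.5+130)
c=im[270:310,272:312];
m=((c.max(2)-c.min(2)<30)&(c.min(2)>120)).astype(np.uint8)
n,l,s,_=cv2.connectedComponentsWithStats(m);print(s[1:])
R=onz("scene",f(501,565),.010);T=onz("scene",f(420,357),.010);F=onz("scene",f(465,468),.015)
print(R,T,F,np.linalg.norm(R-T)); d=(R-T)/np.linalg.norm(R-T);print("angle",np.degrees(np.arctan2(d[1],d[0])),"grip pred",T+d*.091,R-d*.071)
E
```

```text
[[  7   0  29  35 453]]
[ 0.53509861 -0.12797498  0.01      ] [ 0.36535156 -0.1262472   0.01      ] [ 0.4625943  -0.12677672  0.015     ] 0.16975584555090326
angle -0.5831698381776707 grip pred [ 0.45634685 -0.1271734   0.01      ] [ 0.46410229 -0.12725234  0.01      ]
```

Call:
send_rows:
  motion:
    - {"tx":6,"ty":-2,"tz":-5,"twist":0,"claw":0.1}
    - {"tx":6,"ty":-2,"tz":-35,"twist":0,"claw":0.1}
    - {"tx":6,"ty":-2,"tz":-70,"twist":0,"claw":0}
    - {"tx":6,"ty":-2,"tz":-105,"twist":0,"claw":0}
    - {"tx":6,"ty":-2,"tz":-130,"twist":0,"claw":0}
    - {"tx":6,"ty":-2,"tz":-141,"twist":0,"claw":0}
    - {"tx":6,"ty":-2,"tz":-141,"twist":0,"claw":-0.3}
    - {"tx":6,"ty":-2,"tz":-141,"twist":0,"claw":-0.8}
    - {"tx":6,"ty":-2,"tz":-141,"twist":0,"claw":-0.8}
    - {"tx":6,"ty":-2,"tz":-141,"twist":0,"claw":-0.8}
    - {"tx":6,"ty":-2,"tz":-141,"twist":0,"claw":-0.8}
    - {"tx":6,"ty":-2,"tz":-141,"twist":0,"claw":-0.8}
  squeeze: 40

```text
time_s: 9.88
position: [0.4631, -0.1271, 0.0209]
orientation: [0.709, -0.705, -0.0, 0.0]
wrist_force: [-1.3, -0.3, -3.3]
width: 0.223
```

Call:
send_rows:
  motion:
    - {"tx":0,"ty":0,"tz":6,"twist":0,"claw":-0.8}
    - {"tx":0,"ty":0,"tz":20,"twist":0,"claw":-0.8}
    - {"tx":0,"ty":0,"tz":45,"twist":0,"claw":-0.8}
    - {"tx":0,"ty":0,"tz":80,"twist":0,"claw":-0.8}
    - {"tx":0,"ty":0,"tz":115,"twist":0,"claw":-0.8}
    - {"tx":0,"ty":0,"tz":150,"twist":0,"claw":-0.8}
    - {"tx":0,"ty":0,"tz":180,"twist":0,"claw":-0.8}
    - {"tx":0,"ty":0,"tz":205,"twist":0,"claw":-0.8}
    - {"tx":0,"ty":0,"tz":220,"twist":0,"claw":-0.8}
    - {"tx":0,"ty":0,"tz":228,"twist":0,"claw":-0.8}
    - {"tx":0,"ty":0,"tz":228,"twist":0,"claw":-0.8}
  squeeze: 40

```text
time_s: 10.8
position: [0.4635, -0.1271, 0.251]
orientation: [0.709, -0.705, 0.001, -0.001]
wrist_force: [0.5, 0.4, -4.2]
width: 0.227
```

```bash
python3 snap.py scene s8 150 80 350 280 3.5;python3 snap.py top t8 280 130 480 330 3.5
```

```text
10.85 [ 0.46272965 -0.12693391  0.24933361] [ 0.02232802  0.16478367 -4.20053483] [-0.02118874  0.08931771 -0.02731065] [ 7.13115720e-02  1.29555285e-01 -3.21446273e-01 -8.45001004e-04
 -1.11992577e+00  1.50605397e+00] 0.2297777800954144
10.9 [ 0.46220965 -0.12690321  0.24827079] [-0.36434214 -0.03165303 -5.00833013] [-0.07868689  0.09129236 -0.02224892] [ 7.13097230e-02  1.30722338e-01 -3.22757851e-01 -1.10966588e-03
 -1.11986218e+00  1.50606218e+00] 0.22754658727225022
```

View pics/s8.png

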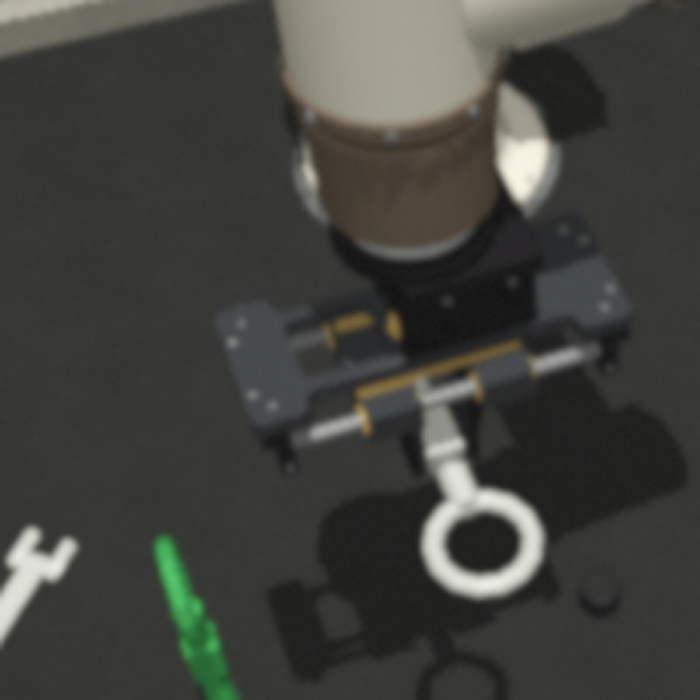

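View pics/t8.png

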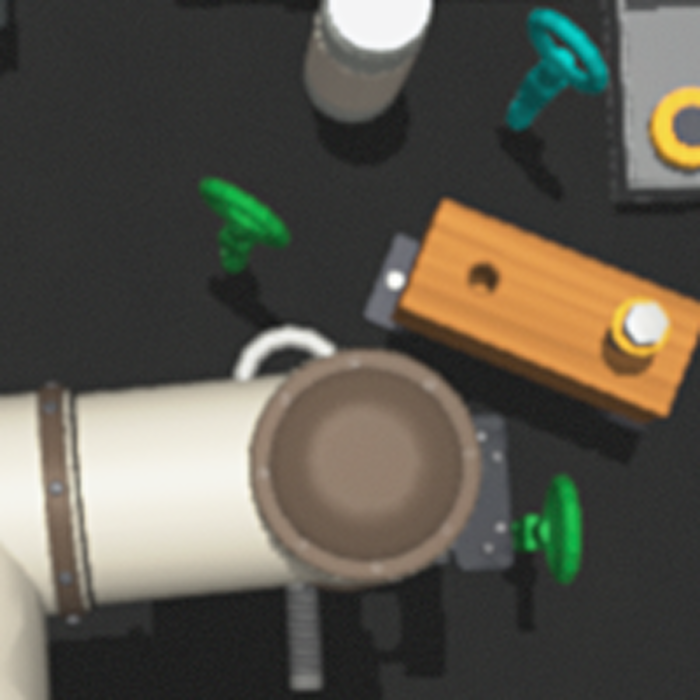

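```bash
python3 - <<'E'
from h import *
np.set_printoptions(precision=4,suppress=True)
f=lambda x,y:((x+.5)/3.5-.5+150,(y+.5)/3.5-.5+80)
g=lambda x,y:((x+.5)/3.5-.5+280,(y+.5)/3.5-.5+130)
print("bar",tri(f(498,579),g(289,335)))
print("bar via z",onz("scene",f(498,579),.236),onz("top",g(289,335),.236))
print("ringc",onz("scene",f(483,543),.236))
print("tip top",onz("top",g(305,685),.236))
print("pivot",st(-42,-30,345),"nose",st(-67,-30,277),"bend",st(-48.5,-30,265.5))
E
```

```text
bar (array([ 0.5572, -0.127 ,  0.2375]), np.float64(0.002494449787619254))
bar via z [ 0.5559 -0.1279  0.236 ] [ 0.5578 -0.1259  0.236 ]
ringc [ 0.5325 -0.1277  0.236 ]
tip top [ 0.3712 -0.1279  0.236 ]
pivot [0.6064 0.1717 0.345 ] nose [0.582  0.1664 0.277 ] bend [0.6001 0.1703 0.2655]
```

Call:
send_rows:
  motion:
    - {"tx":0,"ty":10,"tz":5,"twist":0,"claw":-0.8}
    - {"tx":0,"ty":30,"tz":12,"twist":1,"claw":-0.8}
    - {"tx":0,"ty":60,"tz":22,"twist":3,"claw":-0.8}
    - {"tx":0,"ty":92,"tz":32,"twist":5,"claw":-0.8}
    - {"tx":0,"ty":124,"tz":42,"twist":7,"claw":-0.8}
    - {"tx":0,"ty":156,"tz":48,"twist":9,"claw":-0.8}
    - {"tx":0,"ty":188,"tz":50,"twist":10,"claw":-0.8}
    - {"tx":0,"ty":218,"tz":50,"twist":11,"claw":-0.8}
    - {"tx":0,"ty":244,"tz":50,"twist":12,"claw":-0.8}
    - {"tx":-2,"ty":260,"tz":50,"twist":12,"claw":-0.8}
    - {"tx":-2,"ty":267,"tz":50,"twist":12,"claw":-0.8}
    - {"tx":-2,"ty":267,"tz":50,"twist":12,"claw":-0.8}
  squeeze: 45

```text
time_s: 11.9
position: [0.4608, 0.1413, 0.2981]
orientation: [0.78, -0.626, -0.001, 0.001]
wrist_force: [-1.0, -0.5, -4.7]
width: 0.226
```

```bash
python3 snap.py scene s9 340 90 540 260 4;python3 snap.py top t9 100 120 340 300 3.3
```

```text
11.95 [0.46078244 0.1402617  0.29840546] [-0.14801312  0.51338082 -4.58103073] [-0.13696257  0.01826429  0.01290881] [ 6.33581997e-01  9.97235490e-02 -2.30587542e-01 -1.43664152e-04
 -1.24341154e+00  1.15467462e+00] 0.2236263923476044
12.0 [0.4608969  0.13960812 0.29867843] [ 0.00690258 -0.32152632 -3.88497892] [-0.07456889  0.00310509  0.0260879 ] [ 6.32356259e-01  9.91562232e-02 -2.30602153e-01 -4.91607069e-06
 -1.24348532e+00  1.15477102e+00] 0.22520133164975067
```

View pics/s9.png

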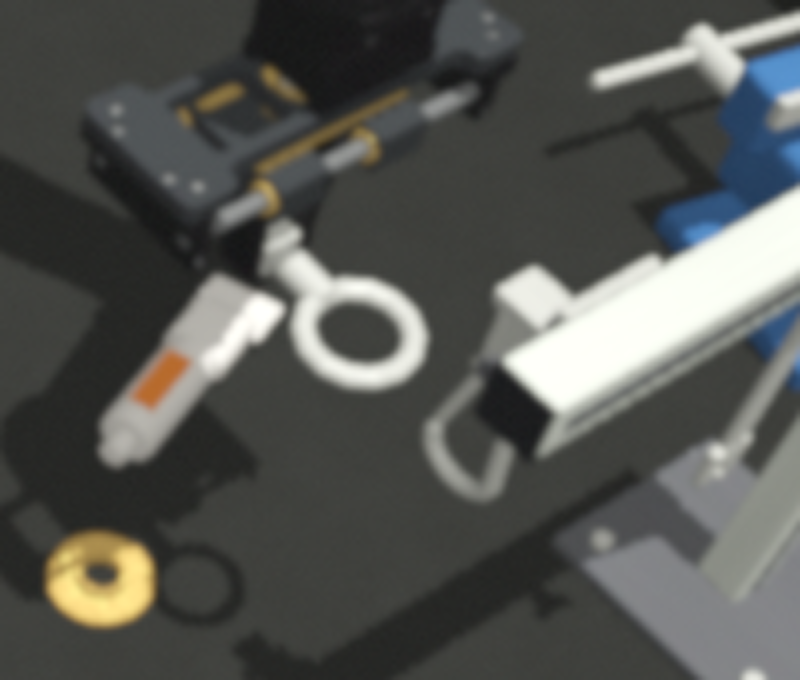

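View pics/t9.png

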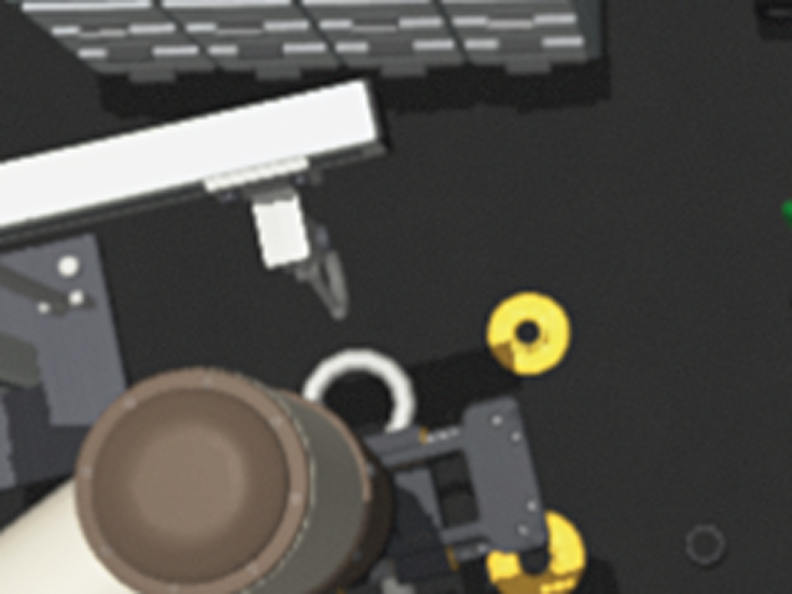

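```bash
python3 - <<'E'
from h import *
import cv2
tcp=np.array([.461,.1395,.2987])
for n,off,s,fn in(("scene",(340,90),4,"s9"),("top",(100,120),3.3,"t9")):
    im=cv2.imread(f"pics/{fn}.png")
    def dot(p,c):
        u=(proj(n,p)-off+.5)*s-.5;cv2.circle(im,tuple(int(round(v)) for v in u),3,c,-1);print(n,c,u.round())
    base=tcp+[0,0,-.011]
    dot(base+ox*.096,(0,0,255));dot(base+ox*.070,(0,255,255))
    for t in np.linspace(0,6.28,24): 
        p=base+ox*(.070+.026*np.cos(t))+oy*.026*np.sin(t);u=(proj(n,p)-off+.5)*s-.5;cv2.circle(im,tuple(int(v) for v in u),1,(255,0,0),-1)
    dot(st(-67,-30,277),(255,0,255));dot(st(-48.5,-30,256),(0,255,0));dot(st(-42,-30,345),(255,255,0))
    cv2.imwrite(f"pics/{fn}o.png",im)
p=tcp-O;print("tcp own",p@ox*1e3,p@oy*1e3)
E
```

```text
scene (0, 0, 255) [399. 365.]
scene (0, 255, 255) [361. 329.]
scene (255, 0, 255) [437. 419.]
scene (0, 255, 0) [453. 474.]
scene (255, 255, 0) [520. 357.]
top (0, 0, 255) [348. 355.]
top (0, 255, 255) [358. 402.]
top (255, 0, 255) [339. 309.]
top (0, 255, 0) [340. 283.]
top (255, 255, 0) [301. 243.]
tcp own -190.93444 -30.969419999999978
```

View pics/s9o.png

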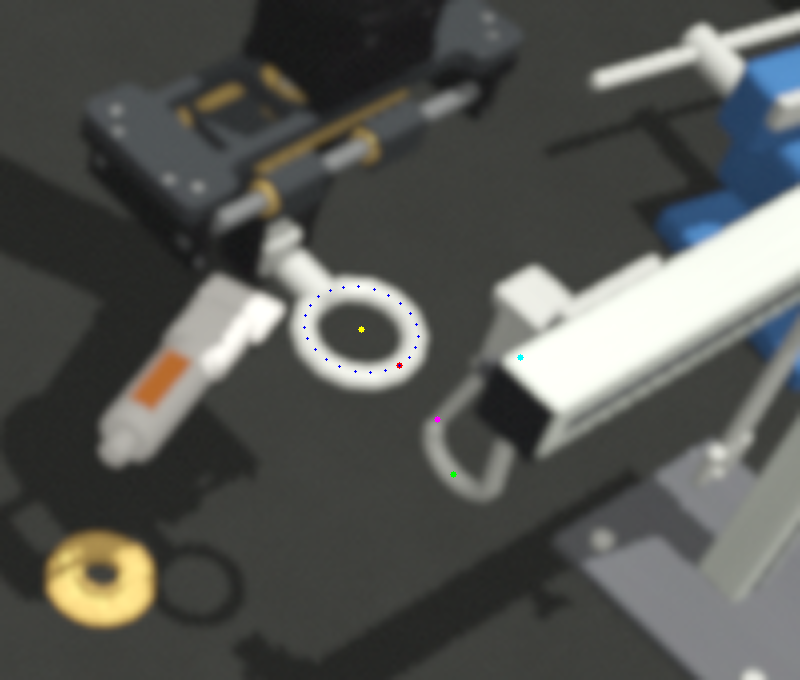

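View pics/t9o.png

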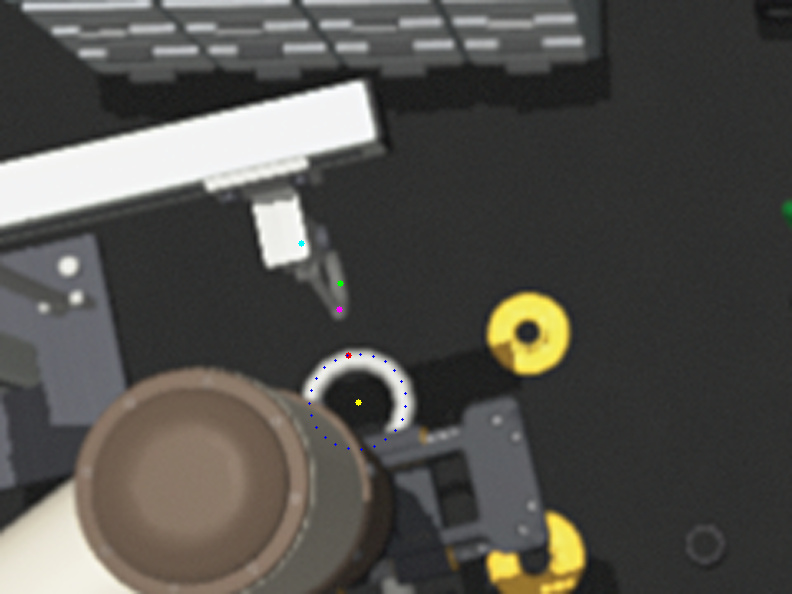

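Call:
send_rows:
  motion:
    - {"tx":4,"ty":1,"tz":0,"twist":0,"claw":-0.8}
    - {"tx":9,"ty":2,"tz":0,"twist":0,"claw":-0.8}
    - {"tx":13,"ty":3,"tz":0,"twist":0,"claw":-0.8}
    - {"tx":16,"ty":3.5,"tz":0,"twist":0,"claw":-0.8}
    - {"tx":16,"ty":3.5,"tz":0,"twist":0,"claw":-0.8}
  squeeze: 45

```text
time_s: 12.42
position: [0.4782, 0.1432, 0.2994]
orientation: [0.779, -0.627, 0.0, 0.0]
wrist_force: [-0.3, -0.6, -4.7]
width: 0.219
```

Call:
send_rows:
  motion:
    - {"tx":2,"ty":0.4,"tz":0,"twist":0,"claw":-0.8}
    - {"tx":4,"ty":0.9,"tz":0,"twist":0,"claw":-0.8}
    - {"tx":4,"ty":0.9,"tz":0,"twist":0,"claw":-0.8}

```text
time_s: 12.67
position: [0.4817, 0.1443, 0.2995]
orientation: [0.779, -0.627, 0.0, -0.0]
wrist_force: [0.6, -0.5, -3.8]
width: 0.226
```

Call:
send_rows:
  motion:
    - {"tx":2,"ty":0.4,"tz":0,"twist":0,"claw":-0.8}
    - {"tx":3,"ty":0.6,"tz":0,"twist":0,"claw":-0.8}
    - {"tx":3,"ty":0.6,"tz":0,"twist":0,"claw":-0.8}

```text
time_s: 12.92
position: [0.4844, 0.145, 0.2995]
orientation: [0.779, -0.627, -0.0, 0.0]
wrist_force: [0.8, -0.8, -4.8]
width: 0.223
```

Call:
send_rows:
  motion:
    - {"tx":2,"ty":0.4,"tz":0,"twist":0,"claw":-0.8}
    - {"tx":3,"ty":0.6,"tz":0,"twist":0,"claw":-0.8}
    - {"tx":3,"ty":0.6,"tz":0,"twist":0,"claw":-0.8}

```text
time_s: 13.17
position: [0.4869, 0.1454, 0.2992]
orientation: [0.779, -0.627, -0.0, 0.001]
wrist_force: [-2.2, -0.7, -4.3]
width: 0.227
```

Call:
send_rows:
  motion:
    - {"tx":2,"ty":0.4,"tz":0,"twist":0,"claw":-0.8}
    - {"tx":4,"ty":0.9,"tz":0,"twist":0,"claw":-0.8}
    - {"tx":5,"ty":1.1,"tz":0,"twist":0,"claw":-0.8}
    - {"tx":5,"ty":1.1,"tz":0,"twist":0,"claw":-0.8}

```text
time_s: 13.5
position: [0.492, 0.1464, 0.2988]
orientation: [0.779, -0.627, -0.001, 0.001]
wrist_force: [-2.6, -0.2, -5.9]
width: 0.224
```

Call:
send_rows:
  motion:
    - {"tx":2,"ty":0.4,"tz":0,"twist":0,"claw":-0.8}
    - {"tx":4,"ty":0.9,"tz":0,"twist":0,"claw":-0.8}
    - {"tx":5,"ty":1.1,"tz":0,"twist":0,"claw":-0.8}
    - {"tx":5,"ty":1.1,"tz":0,"twist":0,"claw":-0.8}

```text
time_s: 13.83
position: [0.4972, 0.1474, 0.2991]
orientation: [0.779, -0.627, -0.0, 0.001]
wrist_force: [-3.3, -1.3, -6.6]
width: 0.225
```

```bash
python3 snap.py scene s10 400 120 500 220 7.5
```

```text
13.8833 [0.49715791 0.14741682 0.29913263] [-4.00154308 -2.29840841 -6.22531762] [-0.66533344  1.25592944 -0.08200966] [ 6.01496027e-01  1.65198461e-01 -1.51115455e-01 -5.00546636e-05
 -1.25603624e+00  1.18491701e+00] 0.2249692964655665
```

View pics/s10.png

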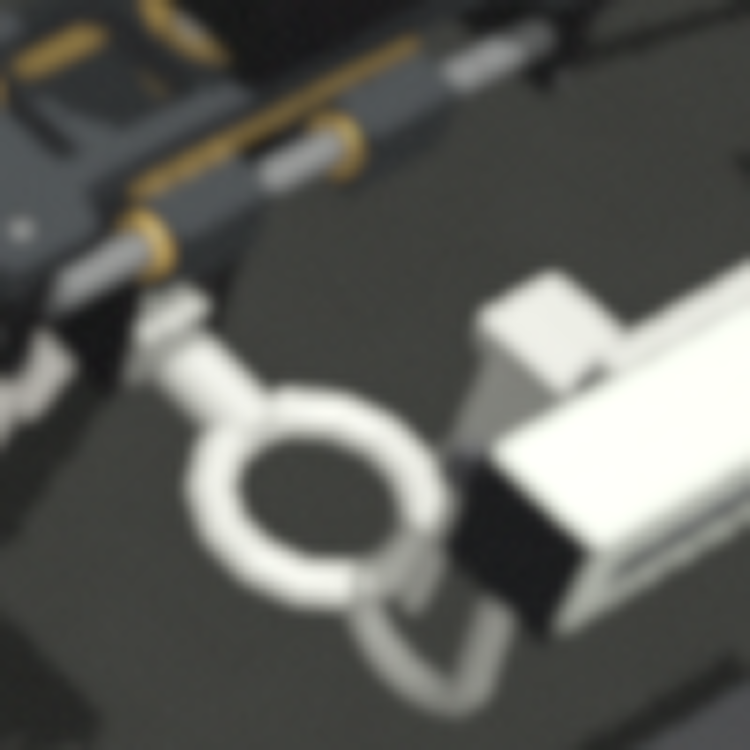

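Call:
send_rows:
  motion:
    - {"tx":2,"ty":0.4,"tz":0,"twist":0,"claw":-0.8}
    - {"tx":4,"ty":0.9,"tz":0,"twist":0,"claw":-0.8}
    - {"tx":5,"ty":1.1,"tz":0,"twist":0,"claw":-0.8}
    - {"tx":5,"ty":1.1,"tz":0,"twist":0,"claw":-0.8}

```text
time_s: 14.22
position: [0.5024, 0.1487, 0.2993]
orientation: [0.779, -0.627, -0.0, 0.0]
wrist_force: [-3.0, -2.2, -6.0]
width: 0.227
```

```bash
python3 snap.py scene s11 400 120 500 220 7.5; python3 - <<'E'
from h import *
import cv2
a=cv2.imread("pics/s11_full.png")
xs=np.arange(-110,21,.25);zs=np.arange(340,220,-.25)
m=np.array([[proj("scene",st(x,-30,z)) for x in xs] for z in zs]).astype(np.float32)
o=cv2.remap(a,m[...,0],m[...,1],cv2.INTER_CUBIC)
for k in range(0,130,10):cv2.line(o,(k*4,0),(k*4,6),(0,0,255),1)
for k in range(0,120,10):cv2.line(o,(0,k*4),(6,k*4),(0,0,255),1)
cv2.imwrite("pics/r11.png",o)
E
```

```text
14.2667 [0.50230168 0.14868172 0.29935498] [-3.41552728 -1.39192412 -7.35706441] [-0.79005864  1.39952055 -0.15767867] [ 5.97749900e-01  1.74133989e-01 -1.39499763e-01 -4.96546928e-05
 -1.25790446e+00  1.18882892e+00] 0.228561495461398
```

View pics/r11.png

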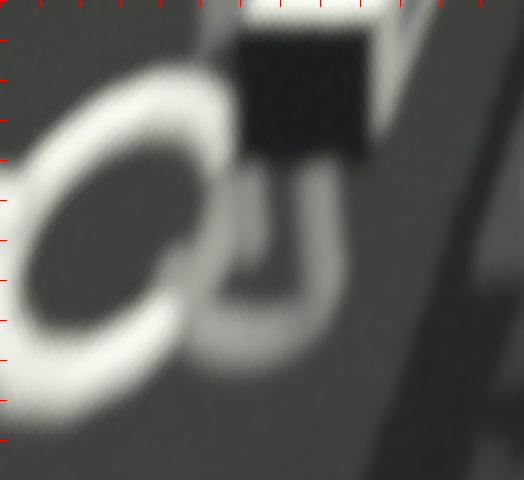

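Call:
send_rows:
  motion:
    - {"tx":0,"ty":0,"tz":-3,"twist":0,"claw":-0.8}
    - {"tx":0.5,"ty":0,"tz":-6,"twist":0,"claw":-0.8}
    - {"tx":0.5,"ty":0,"tz":-9,"twist":0,"claw":-0.8}
    - {"tx":0.5,"ty":0,"tz":-9,"twist":0,"claw":-0.8}

```text
time_s: 14.6
position: [0.5027, 0.1491, 0.2901]
orientation: [0.779, -0.627, -0.0, -0.0]
wrist_force: [-3.5, -0.3, -6.4]
width: 0.227
```

Call:
send_rows:
  motion:
    - {"tx":0.5,"ty":0,"tz":-3,"twist":0,"claw":-0.8}
    - {"tx":1,"ty":0.2,"tz":-6,"twist":0,"claw":-0.8}
    - {"tx":1,"ty":0.2,"tz":-6,"twist":0,"claw":-0.8}

```text
time_s: 14.85
position: [0.505, 0.1497, 0.2844]
orientation: [0.779, -0.627, 0.001, -0.001]
wrist_force: [0.3, -0.6, -3.9]
width: 0.23
```

```bash
cat > rect.py <<'E'
from h import *
import cv2,sys
a=cv2.imread(f"pics/{sys.argv[1]}_full.png")
xs=np.arange(-110,21,.25);zs=np.arange(340,220,-.25)
m=np.array([[proj("scene",st(x,-30,z)) for x in xs] for z in zs]).astype(np.float32)
o=cv2.remap(a,m[...,0],m[...,1],cv2.INTER_CUBIC)
for k in range(0,130,10):cv2.line(o,(k*4,0),(k*4,6),(0,0,255),1)
for k in range(0,120,10):cv2.line(o,(0,k*4),(6,k*4),(0,0,255),1)
b=cv2.imread(f"pics/{sys.argv[1]}.png");b=cv2.resize(b,(int(b.shape[1]*480/b.shape[0]),480))
cv2.imwrite(f"pics/r_{sys.argv[1]}.png",np.hstack([o,b])[:, :800])
E
python3 snap.py scene s12 400 120 500 220 7.5; python3 rect.py s12
```

```text
14.9 [0.50485775 0.14955941 0.2846802 ] [ 0.10527297 -0.85613655 -4.23455201] [-0.04308139  0.03564731  0.00116739] [ 5.96664865e-01  1.85860014e-01 -1.61823704e-01  5.74879132e-04
 -1.22074928e+00  1.19035505e+00] 0.2247228907690416
```

View pics/r_s12.png

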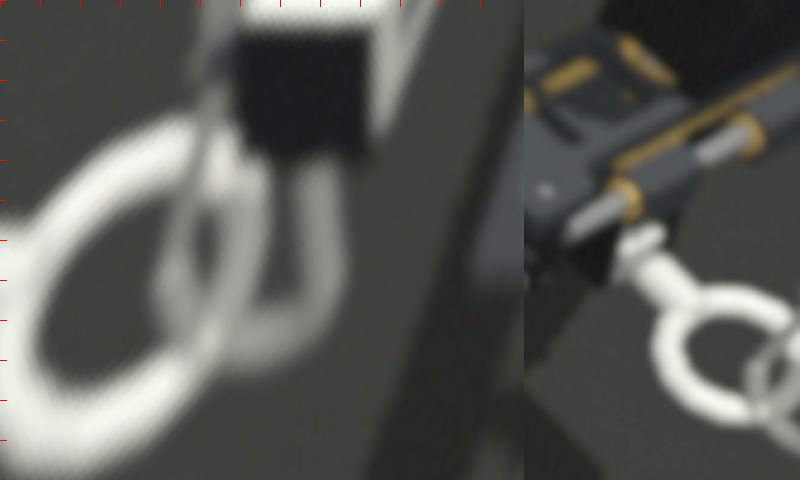

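Call:
send_rows:
  motion:
    - {"tx":0,"ty":0,"tz":-2,"twist":0,"claw":-0.8}
    - {"tx":0,"ty":0,"tz":-4,"twist":0,"claw":-0.8}
    - {"tx":0,"ty":0,"tz":-4,"twist":0,"claw":-0.8}

```text
time_s: 15.15
position: [0.5046, 0.1493, 0.281]
orientation: [0.779, -0.627, 0.001, -0.001]
wrist_force: [-0.5, -0.7, -1.5]
width: 0.226
```

Call:
send_rows:
  motion:
    - {"tx":0,"ty":0,"tz":-2,"twist":0,"claw":-0.8}
    - {"tx":0,"ty":0,"tz":-3,"twist":0,"claw":-0.8}
    - {"tx":0,"ty":0,"tz":-3,"twist":0,"claw":-0.8}

```text
time_s: 15.4
position: [0.5045, 0.1494, 0.2787]
orientation: [0.779, -0.626, 0.001, -0.001]
wrist_force: [-2.7, 0.7, 1.9]
width: 0.224
```

Call:
send_rows:
  motion:
    - {"tx":-1,"ty":-0.2,"tz":1,"twist":0,"claw":-0.8}
    - {"tx":-1,"ty":-0.2,"tz":1,"twist":0,"claw":-0.8}
    - {"tx":-0.9,"ty":-0.2,"tz":-4,"twist":0,"claw":-0.8}
    - {"tx":-0.5,"ty":-0.1,"tz":-9,"twist":0,"claw":-0.8}
    - {"tx":0.2,"ty":0,"tz":-14,"twist":0,"claw":-0.8}
    - {"tx":1,"ty":0.2,"tz":-19,"twist":0,"claw":-0.8}
  squeeze: 6

```text
time_s: 15.9
position: [0.5044, 0.149, 0.2573]
orientation: [0.779, -0.627, -0.0, 0.001]
wrist_force: [0.3, 0.1, -1.8]
width: 0.233
```

```bash
python3 snap.py scene s13 400 120 500 220 7.5; python3 rect.py s13
```

```text
15.95 [0.50441678 0.14907741 0.25633502] [ 0.8625539   1.83290831 -4.35214822] [ 0.19929038 -0.42893815  0.08195574] [ 5.95709460e-01  2.06444556e-01 -2.07383673e-01 -6.54894372e-04
 -1.15964274e+00  1.19115107e+00] 0.23221141292043818
```

View pics/s13.png

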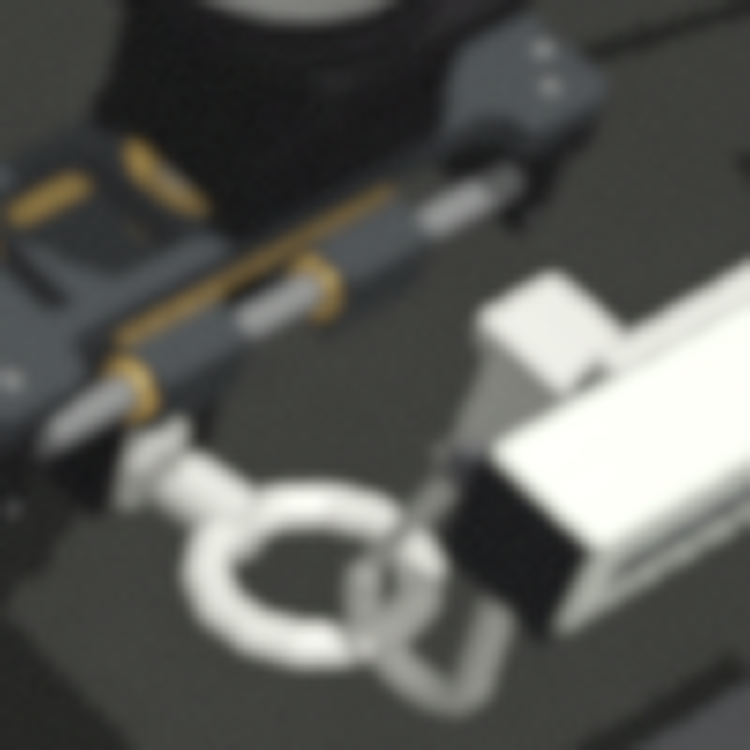

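Call:
send_rows:
  motion:
    - {"tx":1.7,"ty":0.3,"tz":-6.5,"twist":0,"claw":-0.8}
    - {"tx":3.6,"ty":0.8,"tz":-13,"twist":0,"claw":-0.8}
    - {"tx":5,"ty":1.1,"tz":-17,"twist":0,"claw":-0.8}
    - {"tx":7,"ty":1.5,"tz":-21,"twist":0,"claw":-0.8}
    - {"tx":9,"ty":1.9,"tz":-25,"twist":0,"claw":-0.8}
    - {"tx":10.7,"ty":2.3,"tz":-28.5,"twist":0,"claw":-0.8}
    - {"tx":13,"ty":2.7,"tz":-32,"twist":0,"claw":-0.8}
    - {"tx":15,"ty":3.2,"tz":-35.5,"twist":0,"claw":-0.8}
    - {"tx":15,"ty":3.2,"tz":-35.5,"twist":0,"claw":-0.8}
  squeeze: 6

```text
time_s: 16.7
position: [0.5203, 0.1525, 0.2224]
orientation: [0.779, -0.627, 0.0, 0.0]
wrist_force: [0.3, -0.3, -3.3]
width: 0.229
```

```bash
python3 snap.py scene s14 400 100 520 220 6; python3 snap.py top t14 100 120 300 280 4
```

```text
16.75 [0.52015521 0.15248533 0.22269626] [ 0.72024094 -0.15862604 -2.93016625] [ 0.04789589 -0.17757124  0.00506124] [ 5.84477834e-01  2.59137986e-01 -2.25461348e-01  1.18310509e-04
 -1.08637825e+00  1.20221814e+00] 0.22828268789903428
16.8 [0.51993856 0.15242892 0.22281666] [ 1.54000781  0.42612422 -3.8738916 ] [ 0.04058161 -0.1570415  -0.01208113] [ 5.84541019e-01  2.58754426e-01 -2.25611773e-01 -3.80646564e-05
 -1.08677355e+00  1.20222752e+00] 0.2271649361318029
```

View pics/s14.png

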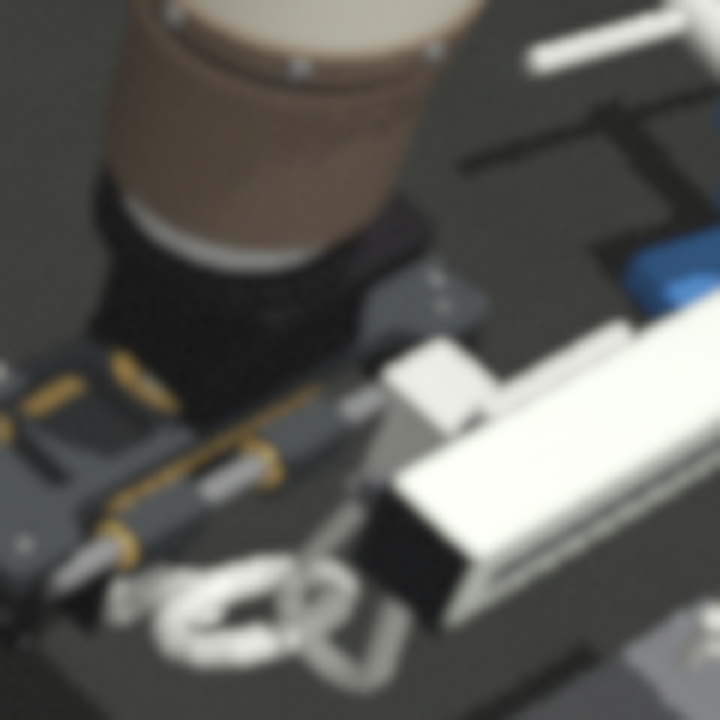

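View pics/t14.png

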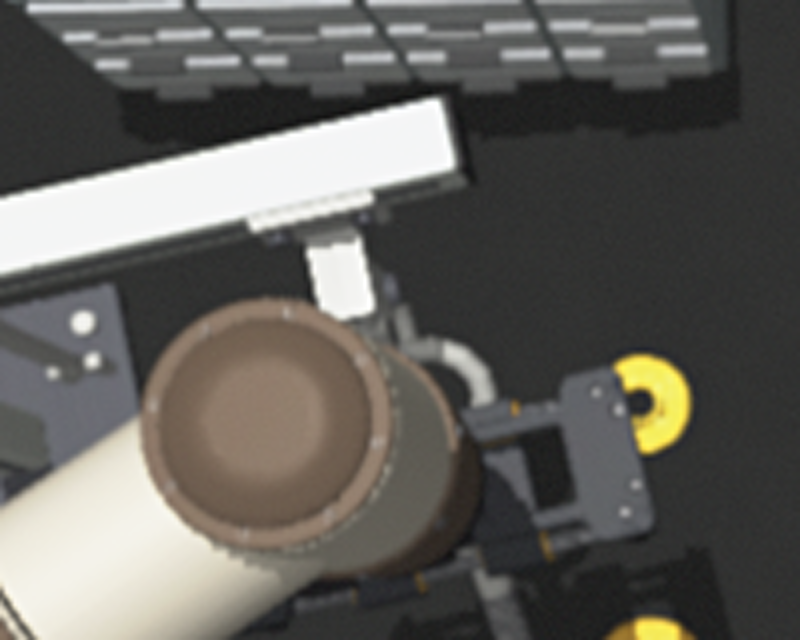

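Call:
send_rows:
  motion:
    - {"tx":2.5,"ty":0.5,"tz":-3.5,"twist":0,"claw":-0.8}
    - {"tx":5,"ty":1,"tz":-7,"twist":0,"claw":-0.8}
    - {"tx":5,"ty":1,"tz":-7,"twist":0,"claw":-0.8}
    - {"tx":5,"ty":1,"tz":-7,"twist":0,"claw":0}
    - {"tx":5,"ty":1,"tz":-7,"twist":0,"claw":0}
    - {"tx":-5,"ty":-1,"tz":-7,"twist":0,"claw":0}
    - {"tx":-35,"ty":-7,"tz":-7,"twist":0,"claw":0}
    - {"tx":-70,"ty":-15,"tz":-7,"twist":0,"claw":0}
    - {"tx":-90,"ty":-19,"tz":-7,"twist":0,"claw":0}
    - {"tx":-100,"ty":-21,"tz":-7,"twist":0,"claw":0}
  squeeze: 3

```text
time_s: 17.63
position: [0.4167, 0.1301, 0.2164]
orientation: [0.779, -0.627, -0.0, 0.0]
wrist_force: [0.1, -0.2, 0.0]
width: 0.495
```

```bash
python3 snap.py scene s15 380 100 520 240 5
```

```text
17.6833 [0.41645222 0.13007581 0.21664046] [-1.62166847 -0.07352841 -0.92460852] [-0.1475963   0.24259835  0.05577394] [ 6.77221074e-01  8.13295165e-02 -4.65738665e-01 -8.50817598e-04
 -1.02374102e+00  1.11070640e+00] 0.498157584620652
```

View pics/s15.png

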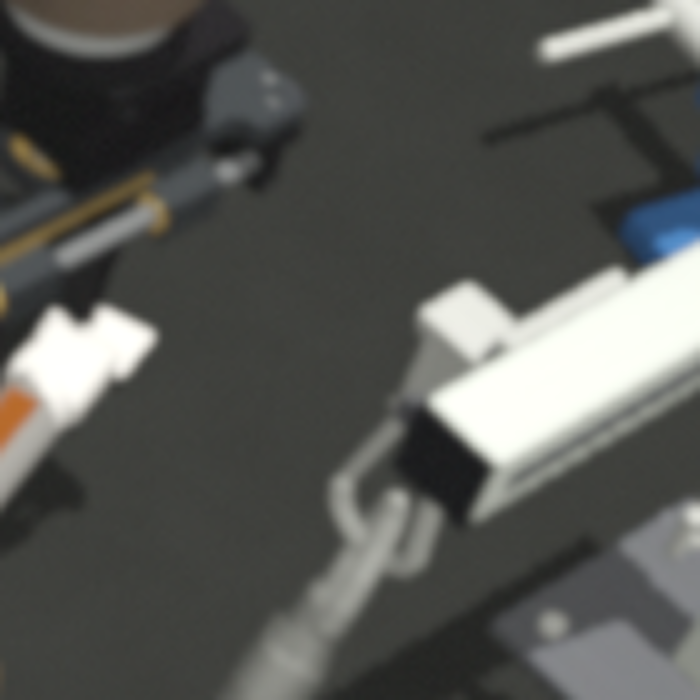

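The eye hangs in the hook with the gate shut, still swinging. I'll let it settle.

Call:
send_rows:
  motion:
    - {"tx":-20,"ty":-4,"tz":20,"twist":0,"claw":0}
    - {"tx":-40,"ty":-8,"tz":40,"twist":0,"claw":0}
    - {"tx":-50,"ty":-10,"tz":50,"twist":0,"claw":0}
    - {"tx":-50,"ty":-10,"tz":50,"twist":0,"claw":0}
    - {"tx":-50,"ty":-10,"tz":50,"twist":0,"claw":0}
    - {"tx":-50,"ty":-10,"tz":50,"twist":0,"claw":0}
    - {"tx":-50,"ty":-10,"tz":50,"twist":0,"claw":0}
    - {"tx":-50,"ty":-10,"tz":50,"twist":0,"claw":0}
    - {"tx":-50,"ty":-10,"tz":50,"twist":0,"claw":0}
    - {"tx":-50,"ty":-10,"tz":50,"twist":0,"claw":0}
    - {"tx":-50,"ty":-10,"tz":50,"twist":0,"claw":0}
    - {"tx":-50,"ty":-10,"tz":50,"twist":0,"claw":0}

```text
time_s: 18.68
position: [0.3699, 0.1214, 0.2659]
orientation: [0.779, -0.627, -0.0, 0.0]
wrist_force: [-0.3, 0.2, -0.6]
width: 0.499
```

Call:
send_rows:
  motion:
    - {"tx":0,"ty":0,"tz":0,"twist":0,"claw":0}
    - {"tx":0,"ty":0,"tz":0,"twist":0,"claw":0}
    - {"tx":0,"ty":0,"tz":0,"twist":0,"claw":0}
    - {"tx":0,"ty":0,"tz":0,"twist":0,"claw":0}
    - {"tx":0,"ty":0,"tz":0,"twist":0,"claw":0}
    - {"tx":0,"ty":0,"tz":0,"twist":0,"claw":0}
    - {"tx":0,"ty":0,"tz":0,"twist":0,"claw":0}
    - {"tx":0,"ty":0,"tz":0,"twist":0,"claw":0}
    - {"tx":0,"ty":0,"tz":0,"twist":0,"claw":0}
    - {"tx":0,"ty":0,"tz":0,"twist":0,"claw":0}
    - {"tx":0,"ty":0,"tz":0,"twist":0,"claw":0}
    - {"tx":0,"ty":0,"tz":0,"twist":0,"claw":0}

```text
time_s: 19.68
position: [0.3698, 0.1214, 0.2661]
orientation: [0.779, -0.627, -0.0, 0.0]
wrist_force: [-0.3, -0.1, -0.6]
width: 0.5
```

Call:
send_rows:
  motion:
    - {"tx":0,"ty":0,"tz":0,"twist":0,"claw":0}
    - {"tx":0,"ty":0,"tz":0,"twist":0,"claw":0}
    - {"tx":0,"ty":0,"tz":0,"twist":0,"claw":0}
    - {"tx":0,"ty":0,"tz":0,"twist":0,"claw":0}
    - {"tx":0,"ty":0,"tz":0,"twist":0,"claw":0}
    - {"tx":0,"ty":0,"tz":0,"twist":0,"claw":0}
    - {"tx":0,"ty":0,"tz":0,"twist":0,"claw":0}
    - {"tx":0,"ty":0,"tz":0,"twist":0,"claw":0}
    - {"tx":0,"ty":0,"tz":0,"twist":0,"claw":0}
    - {"tx":0,"ty":0,"tz":0,"twist":0,"claw":0}
    - {"tx":0,"ty":0,"tz":0,"twist":0,"claw":0}
    - {"tx":0,"ty":0,"tz":0,"twist":0,"claw":0}

```text
time_s: 20.68
position: [0.3699, 0.1214, 0.2661]
orientation: [0.779, -0.627, 0.0, -0.0]
wrist_force: [-0.1, 0.8, -0.2]
width: 0.499
```

```bash
cat > sw.py <<'E'
import cv2,numpy as np
from cell import camera,sensors
t=[]
for i in range(4):
    im=np.ascontiguousarray(camera("scene")[:,:,::-1]);t.append(cv2.resize(im[160:280,400:500],None,fx=2,fy=4 and 2))
    print(sensors.sense()["time_s"])
import sys
cv2.imwrite(f"pics/{sys.argv[1]}.png",np.hstack(t));cv2.imwrite(f"pics/{sys.argv[1]}_full.png",im)
E
python3 sw.py w1
```

```text
20.7333
20.7833
20.8333
20.8833
```

View pics/w1.png

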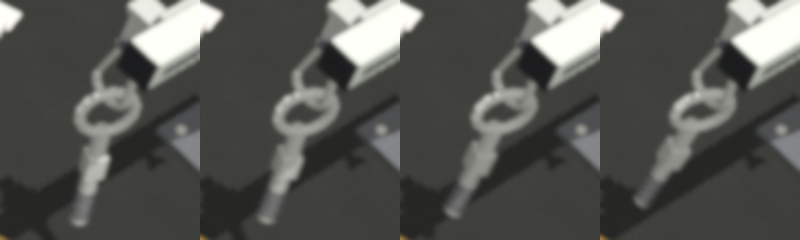

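View pics/w1_full.png

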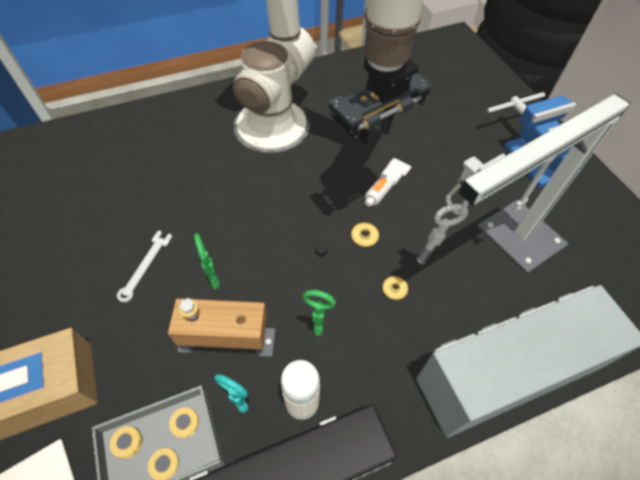

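It hangs through the hook and still swings. The bolt, collars, cap, tube and look-alikes are where they were. I'll wait for the swing to die down.

Call:
send_rows:
  motion:
    - {"tx":0,"ty":0,"tz":0,"twist":0,"claw":0}
    - {"tx":0,"ty":0,"tz":0,"twist":0,"claw":0}
    - {"tx":0,"ty":0,"tz":0,"twist":0,"claw":0}
    - {"tx":0,"ty":0,"tz":0,"twist":0,"claw":0}
    - {"tx":0,"ty":0,"tz":0,"twist":0,"claw":0}
    - {"tx":0,"ty":0,"tz":0,"twist":0,"claw":0}
    - {"tx":0,"ty":0,"tz":0,"twist":0,"claw":0}
    - {"tx":0,"ty":0,"tz":0,"twist":0,"claw":0}
    - {"tx":0,"ty":0,"tz":0,"twist":0,"claw":0}
    - {"tx":0,"ty":0,"tz":0,"twist":0,"claw":0}
    - {"tx":0,"ty":0,"tz":0,"twist":0,"claw":0}
    - {"tx":0,"ty":0,"tz":0,"twist":0,"claw":0}

```text
time_s: 21.88
position: [0.3699, 0.1214, 0.2661]
orientation: [0.779, -0.627, -0.0, -0.0]
wrist_force: [0.2, -0.1, 0.4]
width: 0.499
```

Call:
send_rows:
  motion:
    - {"tx":0,"ty":0,"tz":0,"twist":0,"claw":0}
    - {"tx":0,"ty":0,"tz":0,"twist":0,"claw":0}
    - {"tx":0,"ty":0,"tz":0,"twist":0,"claw":0}
    - {"tx":0,"ty":0,"tz":0,"twist":0,"claw":0}
    - {"tx":0,"ty":0,"tz":0,"twist":0,"claw":0}
    - {"tx":0,"ty":0,"tz":0,"twist":0,"claw":0}
    - {"tx":0,"ty":0,"tz":0,"twist":0,"claw":0}
    - {"tx":0,"ty":0,"tz":0,"twist":0,"claw":0}
    - {"tx":0,"ty":0,"tz":0,"twist":0,"claw":0}
    - {"tx":0,"ty":0,"tz":0,"twist":0,"claw":0}
    - {"tx":0,"ty":0,"tz":0,"twist":0,"claw":0}
    - {"tx":0,"ty":0,"tz":0,"twist":0,"claw":0}

```text
time_s: 22.88
position: [0.3699, 0.1214, 0.2661]
orientation: [0.779, -0.627, 0.0, -0.0]
wrist_force: [0.7, 0.5, 0.4]
width: 0.5
```

Call:
send_rows:
  motion:
    - {"tx":0,"ty":0,"tz":0,"twist":0,"claw":0}
    - {"tx":0,"ty":0,"tz":0,"twist":0,"claw":0}
    - {"tx":0,"ty":0,"tz":0,"twist":0,"claw":0}
    - {"tx":0,"ty":0,"tz":0,"twist":0,"claw":0}
    - {"tx":0,"ty":0,"tz":0,"twist":0,"claw":0}
    - {"tx":0,"ty":0,"tz":0,"twist":0,"claw":0}
    - {"tx":0,"ty":0,"tz":0,"twist":0,"claw":0}
    - {"tx":0,"ty":0,"tz":0,"twist":0,"claw":0}
    - {"tx":0,"ty":0,"tz":0,"twist":0,"claw":0}
    - {"tx":0,"ty":0,"tz":0,"twist":0,"claw":0}
    - {"tx":0,"ty":0,"tz":0,"twist":0,"claw":0}
    - {"tx":0,"ty":0,"tz":0,"twist":0,"claw":0}

```text
time_s: 23.88
position: [0.3698, 0.1214, 0.266]
orientation: [0.779, -0.627, -0.0, 0.0]
wrist_force: [0.9, 0.4, 0.4]
width: 0.499
```

Call:
send_rows:
  motion:
    - {"tx":0,"ty":0,"tz":0,"twist":0,"claw":0}
    - {"tx":0,"ty":0,"tz":0,"twist":0,"claw":0}
    - {"tx":0,"ty":0,"tz":0,"twist":0,"claw":0}
    - {"tx":0,"ty":0,"tz":0,"twist":0,"claw":0}
    - {"tx":0,"ty":0,"tz":0,"twist":0,"claw":0}
    - {"tx":0,"ty":0,"tz":0,"twist":0,"claw":0}
    - {"tx":0,"ty":0,"tz":0,"twist":0,"claw":0}
    - {"tx":0,"ty":0,"tz":0,"twist":0,"claw":0}
    - {"tx":0,"ty":0,"tz":0,"twist":0,"claw":0}
    - {"tx":0,"ty":0,"tz":0,"twist":0,"claw":0}
    - {"tx":0,"ty":0,"tz":0,"twist":0,"claw":0}
    - {"tx":0,"ty":0,"tz":0,"twist":0,"claw":0}

```text
time_s: 24.88
position: [0.3699, 0.1214, 0.2661]
orientation: [0.779, -0.627, 0.0, 0.0]
wrist_force: [-0.3, -0.9, 0.1]
width: 0.501
```

```bash
python3 sw.py w2; python3 sw.py w3
```

```text
24.9333
24.9833
25.0333
25.0833
25.1333
25.1833
25.2333
25.2833
```

View pics/w2.png

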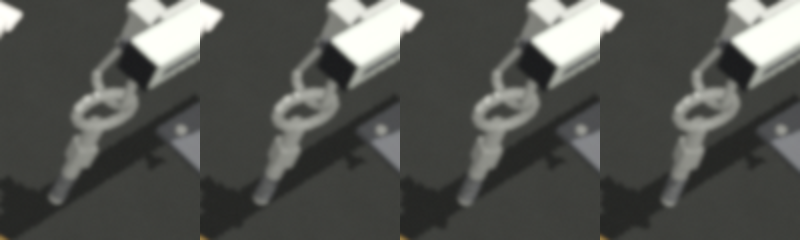

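View pics/w3.png

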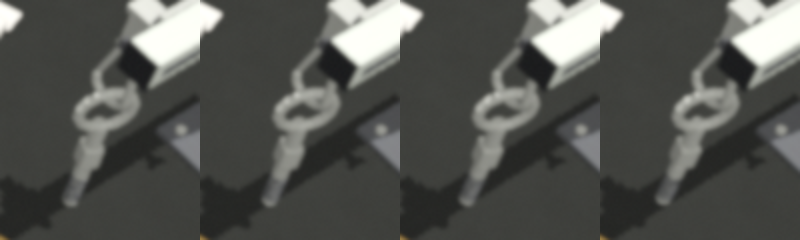

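Call:
send_rows:
  motion:
    - {"tx":0,"ty":0,"tz":0,"twist":0,"claw":0}
    - {"tx":0,"ty":0,"tz":0,"twist":0,"claw":0}
    - {"tx":0,"ty":0,"tz":0,"twist":0,"claw":0}
    - {"tx":0,"ty":0,"tz":0,"twist":0,"claw":0}
    - {"tx":0,"ty":0,"tz":0,"twist":0,"claw":0}
    - {"tx":0,"ty":0,"tz":0,"twist":0,"claw":0}
    - {"tx":0,"ty":0,"tz":0,"twist":0,"claw":0}
    - {"tx":0,"ty":0,"tz":0,"twist":0,"claw":0}
    - {"tx":0,"ty":0,"tz":0,"twist":0,"claw":0}
    - {"tx":0,"ty":0,"tz":0,"twist":0,"claw":0}
    - {"tx":0,"ty":0,"tz":0,"twist":0,"claw":0}
    - {"tx":0,"ty":0,"tz":0,"twist":0,"claw":0}

```text
time_s: 26.28
position: [0.3699, 0.1214, 0.266]
orientation: [0.779, -0.627, 0.0, -0.0]
wrist_force: [-0.5, -0.2, 0.3]
width: 0.501
```

Call:
send_rows:
  motion:
    - {"tx":0,"ty":0,"tz":0,"twist":0,"claw":0}
    - {"tx":0,"ty":0,"tz":0,"twist":0,"claw":0}
    - {"tx":0,"ty":0,"tz":0,"twist":0,"claw":0}
    - {"tx":0,"ty":0,"tz":0,"twist":0,"claw":0}
    - {"tx":0,"ty":0,"tz":0,"twist":0,"claw":0}
    - {"tx":0,"ty":0,"tz":0,"twist":0,"claw":0}
    - {"tx":0,"ty":0,"tz":0,"twist":0,"claw":0}
    - {"tx":0,"ty":0,"tz":0,"twist":0,"claw":0}
    - {"tx":0,"ty":0,"tz":0,"twist":0,"claw":0}
    - {"tx":0,"ty":0,"tz":0,"twist":0,"claw":0}
    - {"tx":0,"ty":0,"tz":0,"twist":0,"claw":0}
    - {"tx":0,"ty":0,"tz":0,"twist":0,"claw":0}

```text
time_s: 27.28
position: [0.3699, 0.1215, 0.2661]
orientation: [0.779, -0.627, -0.0, -0.0]
wrist_force: [0.4, -0.2, -0.1]
width: 0.499
```

Call:
send_rows:
  motion:
    - {"tx":0,"ty":0,"tz":0,"twist":0,"claw":0}
    - {"tx":0,"ty":0,"tz":0,"twist":0,"claw":0}
    - {"tx":0,"ty":0,"tz":0,"twist":0,"claw":0}
    - {"tx":0,"ty":0,"tz":0,"twist":0,"claw":0}
    - {"tx":0,"ty":0,"tz":0,"twist":0,"claw":0}
    - {"tx":0,"ty":0,"tz":0,"twist":0,"claw":0}
    - {"tx":0,"ty":0,"tz":0,"twist":0,"claw":0}
    - {"tx":0,"ty":0,"tz":0,"twist":0,"claw":0}
    - {"tx":0,"ty":0,"tz":0,"twist":0,"claw":0}
    - {"tx":0,"ty":0,"tz":0,"twist":0,"claw":0}
    - {"tx":0,"ty":0,"tz":0,"twist":0,"claw":0}
    - {"tx":0,"ty":0,"tz":0,"twist":0,"claw":0}

```text
time_s: 28.28
position: [0.3698, 0.1214, 0.266]
orientation: [0.779, -0.627, 0.0, 0.0]
wrist_force: [-0.0, 0.7, 0.0]
width: 0.5
```

Call:
send_rows:
  motion:
    - {"tx":0,"ty":0,"tz":0,"twist":0,"claw":0}
    - {"tx":0,"ty":0,"tz":0,"twist":0,"claw":0}
    - {"tx":0,"ty":0,"tz":0,"twist":0,"claw":0}
    - {"tx":0,"ty":0,"tz":0,"twist":0,"claw":0}
    - {"tx":0,"ty":0,"tz":0,"twist":0,"claw":0}
    - {"tx":0,"ty":0,"tz":0,"twist":0,"claw":0}
    - {"tx":0,"ty":0,"tz":0,"twist":0,"claw":0}
    - {"tx":0,"ty":0,"tz":0,"twist":0,"claw":0}
    - {"tx":0,"ty":0,"tz":0,"twist":0,"claw":0}
    - {"tx":0,"ty":0,"tz":0,"twist":0,"claw":0}
    - {"tx":0,"ty":0,"tz":0,"twist":0,"claw":0}
    - {"tx":0,"ty":0,"tz":0,"twist":0,"claw":0}

```text
time_s: 29.28
position: [0.3699, 0.1214, 0.266]
orientation: [0.779, -0.627, 0.0, 0.0]
wrist_force: [-0.7, -0.3, -1.0]
width: 0.499
```

```bash
python3 sw.py w4; python3 snap.py scene s20 420 130 500 250 5; python3 snap.py top t20 100 80 560 400 1.7; python3 - <<'E'
import cv2
# undisturbed check: colour centroids of collars, before/after in top view
import numpy as np
for f in("top0","t20_full"):
    h=cv2.cvtColor(cv2.imread(f"pics/{f}.png"),cv2.COLOR_BGR2HSV)
    m=cv2.inRange(h,(20,120,120),(35,255,255));n,l,s,c=cv2.connectedComponentsWithStats(m)
    print(f,[(c[i].round(1).tolist(),int(s[i,4])) for i in range(1,n) if s[i,4]>60])
E
```

```text
29.3333
29.3833
29.4333
29.4833
29.5333 [0.36983927 0.12141719 0.26603251] [ 0.62994855 -0.65173649 -0.11103911] [-0.01405598  0.00096097 -0.02782152] [ 7.40219952e-01 -5.40932317e-02 -4.71970897e-01 -2.49357855e-05
 -1.15295837e+00  1.04666222e+00] 0.4988119553902971
29.5833 [0.36985814 0.12140424 0.26604527] [-0.16332235 -0.55801174 -0.21909997] [-0.07489787 -0.00876904  0.04542545] [ 7.40180852e-01 -5.41016988e-02 -4.71957727e-01  7.06590357e-06
 -1.15294368e+00  1.04665930e+00] 0.4977215973867329
top0 [([497.0, 142.2], 257), ([477.0, 165.9], 269), ([523.0, 166.6], 290), ([260.0, 220.4], 462), ([460.6, 223.4], 92), ([261.9, 288.7], 653), ([221.3, 336.5], 124)]
t20_full [([496.6, 142.6], 242), ([476.8, 166.1], 255), ([522.9, 166.8], 266), ([260.1, 220.4], 442), ([460.0, 223.7], 66), ([261.7, 287.2], 563)]
```

View pics/w4.png

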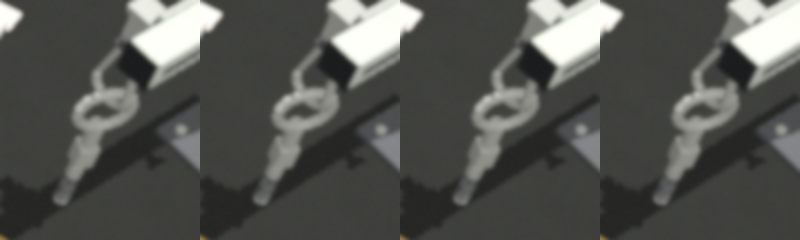

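View pics/s20.png

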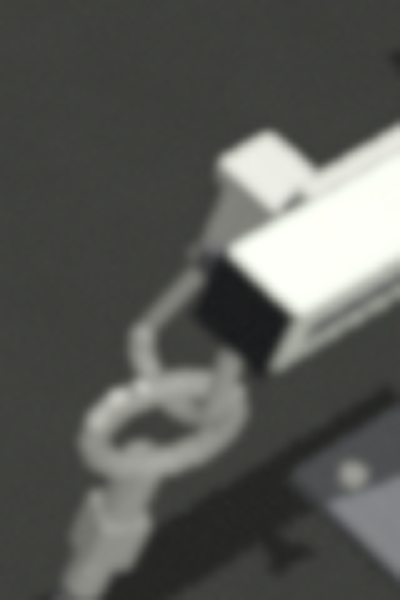

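View pics/t20.png

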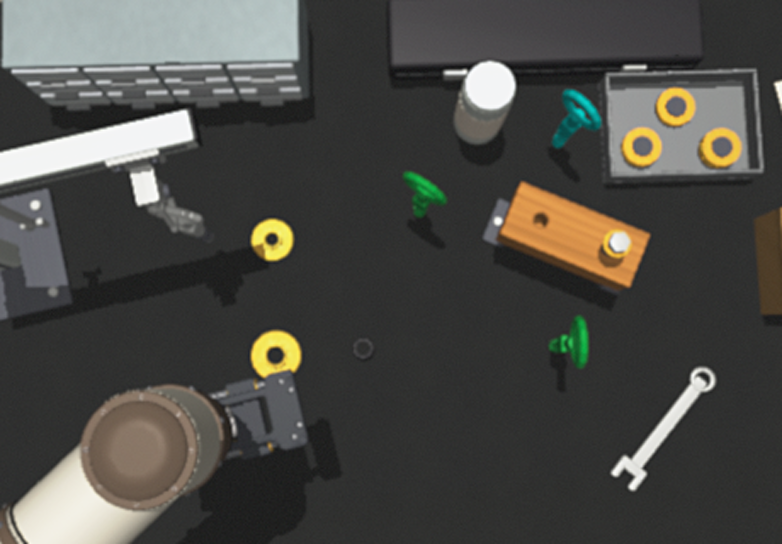

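The eye hangs still in the bend at s20 (160,420). The gate runs unbroken down to the nose at about (140,340), so it is shut.

```bash
python3 -c "
from cell import ticket
print(ticket.job_done())"
```

```text
the job is handed in; nothing more can be done
None
```

The towing eye is hanging free and still in the snap hook with the gate shut. I handed the job in at about 29.6 s of the 51 s allowed.

- **How it was done:** The moves cannot tilt the hand, so I could not use the 35–45° lean-back grip. I lifted the eye out of the block by its ring, laid it flat on clear bench and regripped it by the flats. I then pushed the ring in level, about 17.5 mm past first touch on the gate. After lowering it about 20 mm the bar met the bend, and I swung the eye down in a loose grip and let go.
- **Forces:** By the end-of-call readings, the side push on the gate was at most about 4.6 N. The press on the bend was about 6–7 N. There was no jump in force to suggest the gate reached its stop.
- **Last checks:** The final pictures show the ring in the bend, the gate back at the nose and the swing almost died out. The hand is well clear and nothing else looks moved. One number differed: the 1.5-pixel shift of one collar's outline, which I put down to the hand partly covering it in the last view. The grease tube was hidden from the top view then, but was in place in the scene view at 20.9 s.
- **Less tidy:** The eye swung about 50° when released and took several seconds to settle. I saw no sign that the swing moved the hook.

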